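# Tidy the laundry counter

## Task

Tidy the laundry counter after wash day: nest all the loose dosing cups, upright and fully home, into the cup standing in the round holder so that they make one straight stack there, put every clothes peg into the walnut box and every bar of soap into the aluminium tray, and leave the box with its lid fully shut on the pegs. Leave the small tin and the brush where they are.

Things in the scene. Friction and masses are not known exactly. Their poses are not given: they have to be found in the camera images.
- holder: fixed grey round cup holder: disc 110 mm across and 6 mm thick with a collar (inner diameter 54 mm, outer 62 mm, 14 mm high) round its middle. Origin at the centre of the disc's underside.
- basecup: white plastic dosing cup, no handle: 75 mm high, straight taper from 44 mm outer diameter at the foot to 68 mm at the rim, wall 2.5 mm, inner floor 28 mm above its underside. Origin: centre of the underside, z out of the mouth. Stands in the holder's collar, bottom of the stack; a cup nested in it rests on its inner floor with 2 mm play all round.
- cup1: white plastic dosing cup, no handle: 75 mm high, straight taper from 44 mm outer diameter at the foot to 68 mm at the rim, wall 2.5 mm, inner floor 28 mm above its underside. Origin: centre of the underside, z out of the mouth. Starts upright on the counter; fully nested it sits 28 mm above the cup below. Of 3 such, 2 or 3 are there; an absent one reads None from the start.
- cup2: white plastic dosing cup, no handle: 75 mm high, straight taper from 44 mm outer diameter at the foot to 68 mm at the rim, wall 2.5 mm, inner floor 28 mm above its underside. Origin: centre of the underside, z out of the mouth. Starts upright on the counter; fully nested it sits 28 mm above the cup below. Of 3 such, 2 or 3 are there; an absent one reads None from the start.
- cup3: white plastic dosing cup, no handle: 75 mm high, straight taper from 44 mm outer diameter at the foot to 68 mm at the rim, wall 2.5 mm, inner floor 28 mm above its underside. Origin: centre of the underside, z out of the mouth. Starts upright on the counter; fully nested it sits 28 mm above the cup below. Of 3 such, 2 or 3 are there; an absent one reads None from the start.
- peg1: light wooden clothes peg with a steel spring, lying flat on the counter: 90 mm long (x), 14 mm wide (y), 16 mm high. Origin at the centre of its underside. Of 3 such, 2 or 3 are there; an absent one reads None from the start.
- peg2: light wooden clothes peg with a steel spring, lying flat on the counter: 90 mm long (x), 14 mm wide (y), 16 mm high. Origin at the centre of its underside. Of 3 such, 2 or 3 are there; an absent one reads None from the start.
- peg3: light wooden clothes peg with a steel spring, lying flat on the counter: 90 mm long (x), 14 mm wide (y), 16 mm high. Origin at the centre of its underside. Of 3 such, 2 or 3 are there; an absent one reads None from the start.
- bar1: cream-coloured bar of laundry soap lying flat: 80 mm long (x), 50 mm wide (y), 28 mm high, rounded edges. Origin at the centre of its underside. Of 2 such, 1 or 2 are there; an absent one reads None from the start.
- bar2: cream-coloured bar of laundry soap lying flat: 80 mm long (x), 50 mm wide (y), 28 mm high, rounded edges. Origin at the centre of its underside. Of 2 such, 1 or 2 are there; an absent one reads None from the start.
- pegbox: fixed dark walnut box for the pegs, open on top under its hinged lid: 130 x 130 mm outside, 60 mm high, walls and floor 5 mm. Origin at the centre of the underside; its +x side carries the hinge, away from the robot. It may be on the left or on the right.
- peglid (a joint): hinge of the box's lid, rad: 0 is shut, it starts open at 1.6 to 1.8 (past upright, leaning back), stop at 1.9. A stiff hinge (about 0.14 N m friction): the lid stays at any angle, and is shut by pushing it over from behind and pressing it down with a few newtons.
- peglid_hinge (a point): middle of the hinge line, on the underside of the lid at the box's far (+x) rim, 60 mm above the counter; the hinge line is along the box's y. The walnut lid is a plate 130 mm long from the hinge, 130 mm wide, 8 mm thick.
- peglid_handle (a point): centre of the head of the steel knob on the lid's outer face, midway across its width, 100 mm from the hinge line and 35 mm out from that face; the knob is 28 mm across and stands out 43 mm.
- soaptray: fixed low aluminium tray for the soap, open on top: 150 mm (x) by 180 mm (y) outside, 32 mm high, walls and floor 5 mm. Origin at the centre of the underside. On the other side from the peg box.
- tin: small low aluminium tin, 52 mm across and 30 mm high, in the middle of the counter. Origin under its centre. Not part of the job: leave it where it is.
- brush: wooden scrubbing brush, 130 mm long (x), 40 mm wide, 38 mm high, lying bristles down behind the holder, roughly along world y. Origin under its middle. Not part of the job: leave it where it is.

How it is judged:
By the outcome, as a careful person would: the job done as asked, in the order asked, and still so for the second after the job is handed in, with the robot touching nothing.
Of cup1, cup2, cup3 only 2 to 3 are there at a start; the rules pass over those that are not, and their reading is None.
Of peg1, peg2, peg3 only 2 to 3 are there at a start; the rules pass over those that are not, and their reading is None.
Of bar1, bar2 only 1 to 2 are there at a start; the rules pass over those that are not, and their reading is None.
At some moment in a run one of peg1, peg2, peg3, bar1, bar2 may be knocked a few centimetres aside while the robot is not near it.
It also fails if it takes over 210 s, if anything falls off the work surface, if the arm or the gripper's body presses on something with over 40 N, if the wrist force passes 120 N, or if a joint passes its speed limit or range.

## Robot

A 6-joint arm with a two-finger parallel gripper is mounted at the origin on the work surface. World frame = base frame: x ahead of the robot, y to its left, z up, the work surface at z = 0. Lengths are in m, angles in rad, forces in N, time in s.
With the tool pointing down it reaches from about 0.35 to 0.975 m from the base axis. Payload 4.9 kg.
Tool frame: the origin (TCP) lies at the very end of the fingers, on their centre line; the grasp point (between the pads) lies 19 mm behind it; z points along the fingers, y is the line along which they close (so a half turn about z gives the same grasp; the last joint's range is limited). The gripper opens to 85 mm and grips with 20 to 120 N. Pads are 22 mm wide; open, the fingers measure 114 mm over their backs; the gripper's body (76 mm by 85 mm) begins 54 mm behind the grasp point. The pads swing forward as they close: fully open they stand 13 mm farther back than shut.
Start: joints at [1.15, 0.053, 1.613, -0, 1.476, -0.119], TCP at [0.186, 0.597, 0.231] pointing down, gripper open.
Joint ranges: [-3.01, 3.01], [-1.01, 2.22], [0.06, 2.58], [-1.02, 4.17], [0.09, 2.62], [-3.14, 3.14]. Speed limits (rad/s): [2.57, 2.57, 3.14, 3.14, 3.14, 3.14].

## Interface

Orientations are given as a unit quaternion [w, x, y, z].
In Python, from plant import manip gives the robot as it stands.
- The arm moves only by the tool send_rows, never from a script. Its argument "increments" is a list of rows, each an object of numbers: "claw": the closure, from -1 (fully open) to 1 (shut); "dx", "dy", "dz": the shift along the tool's x, y, z in units of 0.5 m (1.0 is 0.5 m); "yaw": the turn about the tool's z in units of 1.5 rad (1.0 is 1.5 rad). A call has 1 to 20 rows; each row is the pose to reach, as a shift and turn from the pose commanded when the call began, along the tool's axes at that moment; what a row does not reach only later rows make up. A row lasts 1/8 s, in which the tool goes at most 62.5 mm and 10.7 degrees, less where a joint would pass 70% of its speed; a pose out of reach is approached as far as the arm can. A call with a number of a shift or a turn outside -1 to 1 is refused whole. A call with a gripper value outside its range is refused whole. The fingers move at their own pace and stop on an object; the grip force is fixed at half the most. Time passes only in rows, so rows that repeat a pose let the fingers close. It gives the time, the measured TCP pose, the force, the opening and the grip force at its end, in the units of the state.
- manip.state(): the state, without advancing time (a new reading comes with each control period).
- manip.grab_frame(name): name is "side" or "top" or "wrist"; returns the picture (480x640x3 uint8, red, green, blue); there is no depth.
- manip.camera_params(name): a dict with "camera_matrix" (3x3 intrinsics, pixels), "k1" (the pictures are not rectified: a ray, as slopes to the right and down, at radius r is drawn at 1 + k1 r^2 times it, then the intrinsics apply), "extrinsics" (4x4, takes a point from world to camera coordinates); the wrist camera has in their place "tool_from_camera" (4x4, takes a point from camera to tool coordinates, whose origin is the TCP and whose axes are the flange's). Camera axes: x right, y down, z forward; pixel columns grow to the right and rows downward; lengths in m; the calibration is good to about 2 mm. A picture is of the moment at which its call begins: read the wrist's pose just before it. camera_params takes no time and is no camera call.
- manip.job_done(): hands the job in; it is judged then, once.
The state is a dict: "time": time; "joint_pos": joint angles; "joint_vel": joint speeds; "joint_efforts": joint torques, N m; "tool_pos": TCP position; "tool_rot": TCP orientation; "contact_force": force on the tool from outside, world axes, zero at the start; "ft_torque": the same for the moment, N m; "gripper_width": opening from 0.0 (shut) to 1.0 (fully open); "grasp_force": force on a finger pad.
Only numpy, scipy, OpenCV 4.12 (cv2) and the standard library are available. Lean on these libraries where they do the work, as an engineer would, in place of code of your own. Each camera call takes 0.05 s, during which the arm holds its last target. There are 200 camera calls.

## Working session

There is one attempt and no reset: what is moved stays moved. The work goes in short steps, Python scripts to look and compute and a tool call to move; the robot and the scene stay as the last step left them, time stands still between calls to the robot, and variables do not carry over. Pictures are saved under pics/ and viewed, at most 14 in all, crops included, and the job is handed in when it is done.

Besides the shell and the picture viewer there is one more tool, called after "Emit:" as a command line: name --argument value ..., lists and objects as JSON in quotes. send_rows: Moves the arm, as the interface text tells. Shifts and turns lie within -1 to 1; 1 stands for 0.5 m of shift or 1.5 rad of turn. Its arguments: {"type":"object","properties":{"increments":{"type":"array","items":{"type":"object","properties":{"claw":{"type":"number"},"dx":{"type":"number"},"dy":{"type":"number"},"dz":{"type":"number"},"yaw":{"type":"number"}}}}},"required":["increments"]}

```bash
mkdir -p pics; ls; python3 - <<'E'
from plant import manip
import cv2, numpy as np
np.set_printoptions(precision=4,suppress=True)
print(manip.state())
for n in ("top","side","wrist"):
    print(n,manip.camera_params(n))
    cv2.imwrite(f"pics/{n}0.png",manip.grab_frame(n)[:,:,::-1])
E
```

```text
pics
{'time': 0.0, 'joint_pos': array([ 1.15  ,  0.0534,  1.6143, -0.    ,  1.476 , -0.119 ]), 'joint_vel': array([-0.0016,  0.0022,  0.0005, -0.0005,  0.002 ,  0.0025]), 'joint_efforts': array([  0.0003, -39.3667, -37.0181,  -0.    ,   0.0068,  -0.    ]), 'tool_pos': array([0.1855, 0.5962, 0.2301]), 'tool_rot': array([-0.0003,  0.1504,  0.9886, -0.001 ]), 'contact_force': array([ 0.1321,  1.0086, -0.2438]), 'ft_torque': array([0.0156, 0.0194, 0.0066]), 'grasp_force': 0.0, 'gripper_width': 1.0020725608121879}
top {'camera_matrix': array([[495.3553,   0.    , 314.4461],
       [  0.    , 495.3553, 237.0379],
       [  0.    ,   0.    ,   1.    ]]), 'k1': -0.0192544713958083, 'extrinsics': array([[ 0.0208, -0.9995, -0.0216,  0.0062],
       [-0.9977, -0.0194, -0.0657,  0.5895],
       [ 0.0652,  0.0229, -0.9976,  1.0918],
       [ 0.    ,  0.    ,  0.    ,  1.    ]])}
side {'camera_matrix': array([[451.2746,   0.    , 323.1868],
       [  0.    , 451.2746, 242.5424],
       [  0.    ,   0.    ,   1.    ]]), 'k1': 0.03098875722615915, 'extrinsics': array([[-0.9962, -0.086 , -0.0094,  0.5888],
       [-0.0457,  0.6153, -0.787 ,  0.0807],
       [ 0.0735, -0.7836, -0.6169,  0.9847],
       [ 0.    ,  0.    ,  0.    ,  1.    ]])}
wrist {'camera_matrix': array([[337.0402,   0.    , 324.4151],
       [  0.    , 337.0402, 240.6916],
       [  0.    ,   0.    ,   1.    ]]), 'k1': 0.022516908990444555, 'tool_from_camera': array([[ 0.0004, -0.9612, -0.276 ,  0.0713],
       [ 1.    ,  0.0005, -0.0003,  0.0003],
       [ 0.0005, -0.276 ,  0.9612, -0.1433],
       [ 0.    ,  0.    ,  0.    ,  1.    ]])}
```

View pics/top0.png

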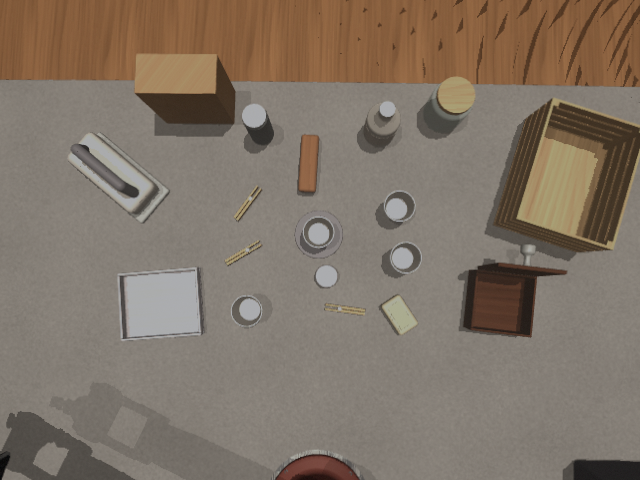

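View pics/side0.png

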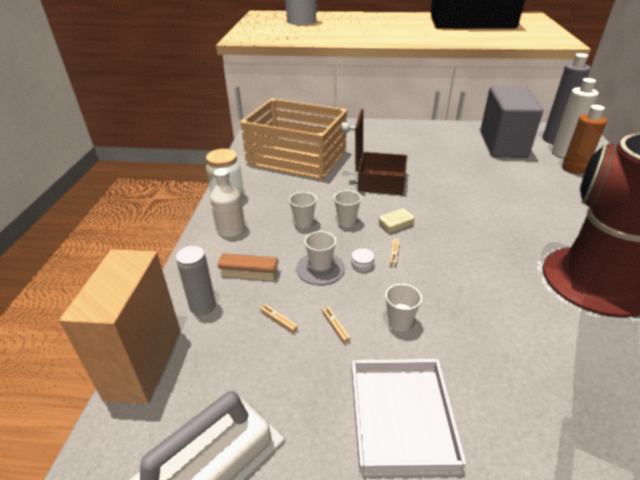

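Top view: box at right (500,300) with the lid's knob at (528,252), tray left (160,305). There are three loose cups at (400,206), (405,257) and (247,311), and the base cup at (318,233). Three pegs lie at (248,203), (243,252) and (345,309), with one bar at (400,314). The side view agrees.

```bash
cat > h.py <<'E'
from plant import manip
import cv2, numpy as np
from scipy.spatial.transform import Rotation as R
np.set_printoptions(precision=4,suppress=True)
def rays(name,px,st=None):
    p=manip.camera_params(name)
    d=np.array([p["k1"],0,0,0.])
    u=cv2.undistortPoints(np.array(px,float).reshape(-1,1,2),p["camera_matrix"],d).reshape(-1,2)
    c=np.c_[u,np.ones(len(u))]
    if name=="wrist":
        q=st["tool_rot"]; W=np.eye(4); W[:3,:3]=R.from_quat(np.r_[q[1:],q[0]]).as_matrix(); W[:3,3]=st["tool_pos"]
        T=W@p["tool_from_camera"]
    else: T=np.linalg.inv(p["extrinsics"])
    return T[:3,3],c@T[:3,:3].T
def onplane(name,px,z,st=None):
    o,d=rays(name,px,st); return o+d*((z-o[2])/d[:,2])[:,None]
def blobs(mask,amin=30,amax=1e9):
    n,l,s,c=cv2.connectedComponentsWithStats(mask.astype(np.uint8))
    return [(l==i,s[i],c[i]) for i in range(1,n) if amin<=s[i,4]<=amax]
def shot(name,fn=None):
    st=manip.state(); im=manip.grab_frame(name)
    if fn: cv2.imwrite(f"pics/{fn}.png",im[:,:,::-1])
    return st,im
def yellow(im):
    h=cv2.cvtColor(im,cv2.COLOR_RGB2HSV)
    return (h[...,0]>12)&(h[...,0]<35)&(h[...,1]>60)&(h[...,2]>110)
def rect(name,m,z,st=None):
    """oriented box of blob pixels cast on plane: centre, long dir angle, sizes"""
    y,x=np.nonzero(m); P=onplane(name,np.c_[x,y],z,st)[:,:2]
    (cx,cy),(w,h),a=cv2.minAreaRect((P*1000).astype(np.float32))
    if w<h: w,h,a=h,w,a+90
    return np.array([cx/1000,cy/1000]),(a+90)%180-90,(w,h)
def toolyaw(st):
    q=st["tool_rot"]; M=R.from_quat(np.r_[q[1:],q[0]]).as_matrix(); return M
E
python3 - <<'E'
from h import *
im=cv2.imread("pics/top0.png")[:,:,::-1]
print("yellow")
for m,s,c in blobs(yellow(im)[:400],25):
    c0,a,wh=rect("top",m,0.012); print(c,s[4],c0,a,wh)
print("bright"); g=im.min(2)
for m,s,c in blobs(g>185,60):
    print(c,s, onplane("top",[c],0.028)[0])
# walls of box: dark-red
h=cv2.cvtColor(im,cv2.COLOR_RGB2HSV)
for p in [(400,195),(400,222),(388,206),(410,218),(318,222),(345,233),(300,290),(125,300)]: print(p,im[p[1],p[0]],end=';')
print()
for n,px,z in [("box corners top rim",[(479,268),(467,328),(531,335)],.06),("tray",[(118,272),(200,267),(121,341),(202,335)],.032)]:
    print(n,onplane("top",px,z))
print(onplane("top",[(326,276)],.03),onplane("top",[(309,163)],.038))
print(toolyaw(manip.state()))
E
```

```text
yellow
[315.0523  42.7045] 52555 [1.0154 0.0276] -89.49859929084778 (1509.9312744140625, 271.1064758300781)
[566.0567 181.0301] 7236 [ 0.748  -0.5856] -16.98271942138672 (295.80596923828125, 226.90818786621094)
[307.52 156.96] 25 [0.7716 0.0398] -11.148216247558594 (28.451515197753906, 12.419441223144531)
[244.589  206.3067] 163 [0.6652 0.174 ] -35.32839584350586 (89.66294860839844, 13.81212043762207)
[235.4341 256.5349] 129 [0.5425 0.1958] -57.831825256347656 (52.32315444946289, 13.650705337524414)
[389.9636 312.1273] 55 [ 0.4194 -0.1554] 3.5636558532714844 (86.49496459960938, 37.090450286865234)
[331.6    304.8667] 30 [ 0.4385 -0.0231] 83.17961120605469 (29.393190383911133, 4.71986198425293)
[349.0109 309.9076] 184 [ 0.43   -0.0529] 83.16336059570312 (88.01011657714844, 14.446743965148926)
bright
(400, 195) [81 77 70];(400, 222) [68 66 61];(388, 206) [171 172 175];(410, 218) [134 130 120];(318, 222) [107 105  97];(345, 233) [138 132 123];(300, 290) [138 132 124];(125, 300) [139 131 127];
box corners top rim [[ 0.527  -0.3367  0.06  ]
 [ 0.3991 -0.3113  0.06  ]
 [ 0.3872 -0.447   0.06  ]]
tray [[0.5017 0.455  0.032 ]
 [0.5168 0.2708 0.032 ]
 [0.3495 0.4414 0.032 ]
 [0.3673 0.2611 0.032 ]]
[[ 0.5028 -0.0095  0.03  ]] [[0.7532 0.0332 0.038 ]]
[[-0.9548  0.2972 -0.0007]
 [ 0.2972  0.9548 -0.0015]
 [ 0.0002 -0.0016 -1.    ]]
```

Emit:
send_rows --increments '[{"dx": -0.3, "dy": -0.3, "dz": -0.14, "yaw": -0.1, "claw": -1}, {"dx": -0.966, "dy": -0.99, "dz": -0.14, "yaw": -0.2, "claw": -1}, {"dx": -0.966, "dy": -0.99, "dz": -0.14, "yaw": -0.2, "claw": -1}, {"dx": -0.966, "dy": -0.99, "dz": -0.14, "yaw": -0.2, "claw": -1}, {"dx": -0.966, "dy": -0.99, "dz": -0.14, "yaw": -0.2, "claw": -1}, {"dx": -0.966, "dy": -0.99, "dz": -0.14, "yaw": -0.2, "claw": -1}, {"dx": -0.966, "dy": -0.99, "dz": -0.14, "yaw": -0.2, "claw": -1}, {"dx": -0.966, "dy": -0.99, "dz": -0.14, "yaw": -0.2, "claw": -1}, {"dx": -0.966, "dy": -0.99, "dz": -0.14, "yaw": -0.2, "claw": -1}, {"dx": -0.966, "dy": -0.99, "dz": -0.14, "yaw": -0.2, "claw": -1}, {"dx": -0.966, "dy": -0.99, "dz": -0.14, "yaw": -0.2, "claw": -1}, {"dx": -0.966, "dy": -0.99, "dz": -0.14, "yaw": -0.2, "claw": -1}, {"dx": -0.966, "dy": -0.99, "dz": -0.14, "yaw": -0.2, "claw": -1}, {"dx": -0.966, "dy": -0.99, "dz": -0.14, "yaw": -0.2, "claw": -1}, {"dx": -0.966, "dy": -0.99, "dz": -0.14, "yaw": -0.2, "claw": -1}, {"dx": -0.966, "dy": -0.99, "dz": -0.14, "yaw": -0.2, "claw": -1}]'

```text
time: 2.15
tool_pos: [0.4996, -0.0185, 0.3014]
tool_rot: [0.0, 0.0, 1.0, 0.0]
contact_force: [-0.3, 0.9, 0.1]
gripper_width: 0.999
grasp_force: 0.0
```

```bash
python3 - <<'E'
from h import *
st,im=shot("wrist","w1")
print(st["tool_pos"],toolyaw(st),st["time"])
np.save("w1.npy",dict(st),allow_pickle=True)
print("yellow")
for m,s,c in blobs(yellow(im),60): print(c,s[4],*rect("wrist",m,0.012,st))
g=im.min(2)
for m,s,c in blobs(g>160,100): print(c,s)
E
```

```text
[ 0.4996 -0.0185  0.3014] [[-1.      0.0002  0.0002]
 [ 0.0002  1.      0.    ]
 [-0.0002  0.     -1.    ]] 2.15
yellow
[193.7672 134.8801] 2543 [ 0.4189 -0.1772] 34.32047653198242 (81.40040588378906, 50.21891784667969)
[292.3981 139.2675] 314 [ 0.424  -0.0522] 83.79207611083984 (89.94476318359375, 6.051706790924072)
[290.8529 146.2549] 306 [ 0.4318 -0.0534] 83.23971557617188 (90.69602966308594, 6.171395301818848)
[477.5788 237.9398] 565 [0.5512 0.1813] -58.25871276855469 (90.7282485961914, 14.588459014892578)
[ 40.0159 285.5079] 63 [ 0.6165 -0.4059] 73.16175842285156 (29.673681259155273, 4.905483722686768)
[ 26.6995 304.0591] 203 [ 0.6493 -0.4418] 72.24234008789062 (52.56230926513672, 40.811614990234375)
[473.8026 301.6667] 228 [0.6416 0.1911] -34.827911376953125 (33.9694709777832, 14.648216247558594)
[ 10.2665 347.3862] 334 [ 0.7318 -0.4806] -16.55474090576172 (163.45973205566406, 22.120351791381836)
[ 32.0758 358.8333] 66 [ 0.7325 -0.443 ] -16.81108856201172 (38.76351547241211, 5.755762100219727)
[132.3683 474.3683] 372 [ 0.9489 -0.3321] 88.90082550048828 (63.36220932006836, 20.763702392578125)
[ 99.2626 474.7121] 198 [ 0.9487 -0.3876] 88.65514373779297 (41.829833984375, 18.655441284179688)
[606.0336 143.8525] [ 567   78   73  134 7836]
[177.7738 122.3419] [161  99  34  60 389]
[483.737  139.0133] [ 462  105   66   68 1502]
[331.1193 204.7079] [ 313  186   38   39 1140]
[603.3083 210.5917] [566 206  74  10 240]
[192.439 243.245] [ 156  221   59   56 1057]
[346.5663 283.1998] [ 319  265   58   53 1056]
[611.8871 320.594 ] [588 289  52  68 638]
[228.2358 335.6911] [217 318  18  39 123]
```

View pics/w1.png

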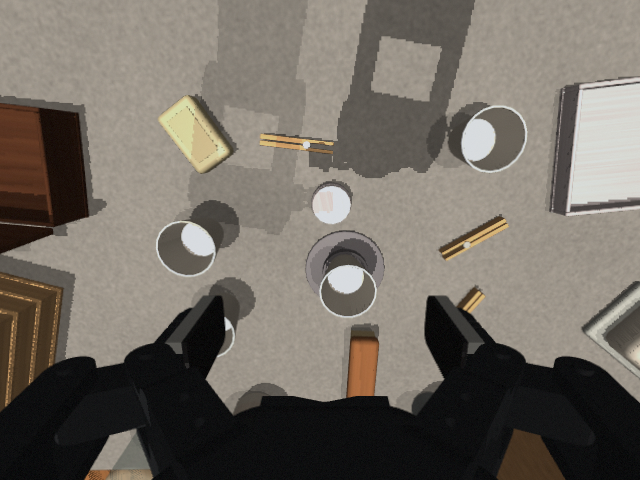

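The wrist view clearly shows cup rims at (186,249), (495,139) and the base cup at (348,291). Cup A is partly behind a finger. The bar is at (194,135) and the pegs are visible.

```bash
cat >> h.py <<'E'
def cups(im,st,z=0.075,thr=160,name="wrist"):
    for m,s,c in blobs(im.min(2)>thr,100):
        y,x=np.nonzero(m); P=onplane(name,np.c_[x,y],z,st)[:,:2]
        o,r=cv2.minEnclosingCircle((P*1000).astype(np.float32))
        if 28<r<40: print(c,np.round(o,1),round(r,1))
E
python3 - <<'E'
from h import *
st=np.load("w1.npy",allow_pickle=True).item(); im=cv2.imread("pics/w1.png")[:,:,::-1]
cups(im,st); print("z81"); cups(im,st,.081)
E
```

```text
[177.7738 122.3419] [ 414.4 -159.3] 28.9
[483.737  139.0133] [424.7 158.7] 34.1
[603.3083 210.5917] [500.5 286.5] 38.2
[192.439 243.245] [ 544.8 -177.7] 34.0
[346.5663 283.1998] [597.9   9.7] 34.4
z81
[177.7738 122.3419] [ 414.6 -157. ] 28.5
[483.737  139.0133] [424.7 155.9] 33.5
[603.3083 210.5917] [499.4 281.6] 37.6
[192.439 243.245] [ 542.9 -175.2] 33.5
[346.5663 283.1998] [595.2   9.2] 33.9
```

Emit:
send_rows --increments '[{"dx": -0.09, "dy": -0.319, "dz": 0.25, "claw": -1}, {"dx": -0.09, "dy": -0.319, "dz": 0.25, "claw": -1}, {"dx": -0.09, "dy": -0.319, "dz": 0.25, "claw": -1}, {"dx": -0.09, "dy": -0.319, "dz": 0.25, "claw": -1}, {"dx": -0.09, "dy": -0.319, "dz": 0.25, "claw": -1}, {"dx": -0.09, "dy": -0.319, "dz": 0.33, "claw": -1}, {"dx": -0.09, "dy": -0.319, "dz": 0.4, "claw": -1}, {"dx": -0.09, "dy": -0.319, "dz": 0.46, "claw": -1}, {"dx": -0.09, "dy": -0.319, "dz": 0.501, "claw": -1}, {"dx": -0.09, "dy": -0.319, "dz": 0.501, "claw": -1}, {"dx": -0.09, "dy": -0.319, "dz": 0.501, "claw": 1}, {"dx": -0.09, "dy": -0.319, "dz": 0.501, "claw": 1}, {"dx": -0.09, "dy": -0.319, "dz": 0.501, "claw": 1}, {"dx": -0.09, "dy": -0.319, "dz": 0.501, "claw": 1}, {"dx": -0.09, "dy": -0.319, "dz": 0.45, "claw": 1}, {"dx": -0.09, "dy": -0.319, "dz": 0.4, "claw": 1}, {"dx": -0.09, "dy": -0.319, "dz": 0.3, "claw": 1}, {"dx": -0.09, "dy": -0.319, "dz": 0.203, "claw": 1}, {"dx": -0.09, "dy": -0.319, "dz": 0.203, "claw": 1}, {"dx": -0.09, "dy": -0.319, "dz": 0.203, "claw": 1}]'

```text
invalid input
```

```bash
python3 - <<'E'
from h import *
st,im=shot("wrist","w2"); print(st["tool_pos"],toolyaw(st))
print("81");cups(im,st,.081); print("75"); cups(im,st,.075); print("held"); cups(im,st,st["tool_pos"][2]+.024)
E
```

```text
[ 0.4996 -0.0187  0.3014] [[-1.      0.0005  0.0002]
 [ 0.0005  1.     -0.    ]
 [-0.0002 -0.     -1.    ]]
81
[177.7907 121.7804] [ 414.6 -157.2] 28.5
[483.8981 139.0174] [424.7 156.1] 33.5
[603.765  210.4444] [499.  281.8] 37.2
[192.6651 243.2226] [ 542.7 -174.9] 33.5
[346.7799 283.1935] [595.2   9.1] 33.9
75
[177.7907 121.7804] [ 414.4 -159.5] 28.9
[483.8981 139.0174] [424.6 159. ] 34.0
[603.765  210.4444] [500.1 286.7] 37.8
[192.6651 243.2226] [ 544.6 -177.5] 34.0
[346.7799 283.1935] [598.    9.5] 34.4
[228.2713 335.0543] [ 658.4 -146.3] 28.1
held
```

View pics/w2.png

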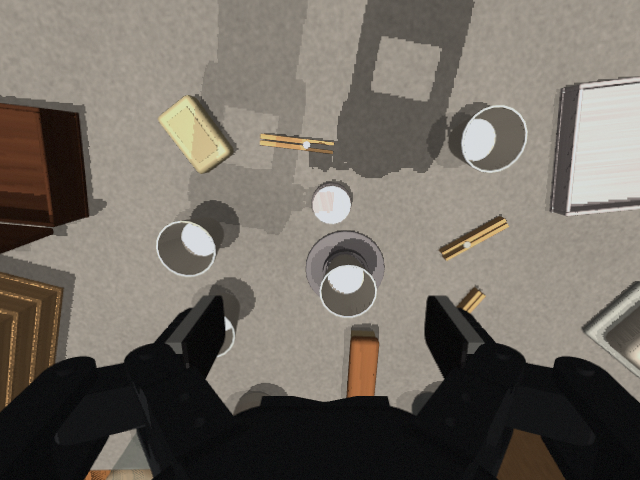

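The move was refused and the scene is unchanged. I suspect every field is required, so I'll add yaw.

Emit:
send_rows --increments '[{"dx": -0.09, "dy": -0.319, "dz": 0.25, "yaw": 0, "claw": -1}, {"dx": -0.09, "dy": -0.319, "dz": 0.25, "yaw": 0, "claw": -1}, {"dx": -0.09, "dy": -0.319, "dz": 0.25, "yaw": 0, "claw": -1}, {"dx": -0.09, "dy": -0.319, "dz": 0.25, "yaw": 0, "claw": -1}, {"dx": -0.09, "dy": -0.319, "dz": 0.25, "yaw": 0, "claw": -1}, {"dx": -0.09, "dy": -0.319, "dz": 0.33, "yaw": 0, "claw": -1}, {"dx": -0.09, "dy": -0.319, "dz": 0.4, "yaw": 0, "claw": -1}, {"dx": -0.09, "dy": -0.319, "dz": 0.46, "yaw": 0, "claw": -1}, {"dx": -0.09, "dy": -0.319, "dz": 0.501, "yaw": 0, "claw": -1}, {"dx": -0.09, "dy": -0.319, "dz": 0.501, "yaw": 0, "claw": -1}, {"dx": -0.09, "dy": -0.319, "dz": 0.501, "yaw": 0, "claw": 1}, {"dx": -0.09, "dy": -0.319, "dz": 0.501, "yaw": 0, "claw": 1}, {"dx": -0.09, "dy": -0.319, "dz": 0.501, "yaw": 0, "claw": 1}, {"dx": -0.09, "dy": -0.319, "dz": 0.501, "yaw": 0, "claw": 1}, {"dx": -0.09, "dy": -0.319, "dz": 0.45, "yaw": 0, "claw": 1}, {"dx": -0.09, "dy": -0.319, "dz": 0.4, "yaw": 0, "claw": 1}, {"dx": -0.09, "dy": -0.319, "dz": 0.3, "yaw": 0, "claw": 1}, {"dx": -0.09, "dy": -0.319, "dz": 0.203, "yaw": 0, "claw": 1}, {"dx": -0.09, "dy": -0.319, "dz": 0.203, "yaw": 0, "claw": 1}, {"dx": -0.09, "dy": -0.319, "dz": 0.203, "yaw": 0, "claw": 1}]'

```text
time: 4.75
tool_pos: [0.5445, -0.1791, 0.2001]
tool_rot: [0.0, 0.001, 1.0, -0.0]
contact_force: [-0.5, 0.2, -1.0]
gripper_width: 0.753
grasp_force: 66.3
```

```bash
python3 - <<'E'
from h import *
st,im=shot("wrist","w3"); print(st["tool_pos"],st["gripper_width"],st["grasp_force"],st["contact_force"])
print("81");cups(im,st,.081); print("75"); cups(im,st,.075); print("held"); cups(im,st,st["tool_pos"][2]+.024)
E
```

```text
[ 0.5445 -0.1791  0.2001] 0.7527731644264822 66.26094904728234 [-0.4847  0.1517 -1.0055]
81
[435.7022  58.5695] [ 420.8 -100.6] 39.1
[323.0999  66.2406] [ 425.  -176.9] 30.4
[259.0947 145.3101] [ 476.5 -226.2] 34.0
[318.7449 300.6195] [ 594.9 -180.8] 34.1
75
[323.0999  66.2406] [ 423.9 -176.8] 31.1
[259.0947 145.3101] [ 476.6 -227.3] 34.8
[318.7449 300.6195] [ 597.6 -180.8] 34.9
held
[162.5934  36.0676] [ 442.5 -237.3] 39.0
[174.0219 270.8782] [ 520.5 -236.7] 35.4
[322.0941 382.0232] [ 566.  -178.2] 36.0
```

View pics/w3.png

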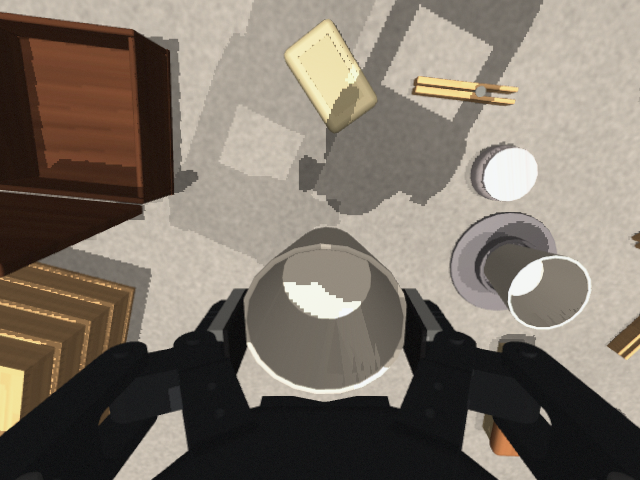

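The cup is held well. Next is the nesting move to base (0.595, 0.009).

Emit:
send_rows --increments '[{"dx": -0.101, "dy": 0.376, "dz": 0, "yaw": 0, "claw": 1}, {"dx": -0.101, "dy": 0.376, "dz": 0, "yaw": 0, "claw": 1}, {"dx": -0.101, "dy": 0.376, "dz": 0, "yaw": 0, "claw": 1}, {"dx": -0.101, "dy": 0.376, "dz": 0, "yaw": 0, "claw": 1}, {"dx": -0.101, "dy": 0.376, "dz": 0, "yaw": 0, "claw": 1}, {"dx": -0.101, "dy": 0.376, "dz": 0.06, "yaw": 0, "claw": 1}, {"dx": -0.101, "dy": 0.376, "dz": 0.1, "yaw": 0, "claw": 1}, {"dx": -0.101, "dy": 0.376, "dz": 0.14, "yaw": 0, "claw": 1}, {"dx": -0.101, "dy": 0.376, "dz": 0.17, "yaw": 0, "claw": 1}, {"dx": -0.101, "dy": 0.376, "dz": 0.2, "yaw": 0, "claw": 1}, {"dx": -0.101, "dy": 0.376, "dz": 0.22, "yaw": 0, "claw": 1}, {"dx": -0.101, "dy": 0.376, "dz": 0.23, "yaw": 0, "claw": 1}, {"dx": -0.101, "dy": 0.376, "dz": 0.23, "yaw": 0, "claw": 1}]'

```text
time: 6.42
tool_pos: [0.5976, 0.0087, 0.0882]
tool_rot: [0.002, 0.001, 1.0, -0.0]
contact_force: [-2.8, 0.6, 9.9]
gripper_width: 0.752
grasp_force: 67.1
```

Emit:
send_rows --increments '[{"dx": 0, "dy": 0, "dz": 0, "yaw": 0, "claw": -1}, {"dx": 0, "dy": 0, "dz": 0, "yaw": 0, "claw": -1}, {"dx": 0, "dy": 0, "dz": 0, "yaw": 0, "claw": -1}, {"dx": 0, "dy": 0, "dz": -0.05, "yaw": 0, "claw": -1}, {"dx": 0, "dy": 0, "dz": -0.15, "yaw": 0, "claw": -1}, {"dx": 0, "dy": 0, "dz": -0.25, "yaw": 0, "claw": -1}, {"dx": 0, "dy": 0, "dz": -0.4, "yaw": 0, "claw": -1}, {"dx": 0.2, "dy": 0, "dz": -0.43, "yaw": 0, "claw": -1}, {"dx": 0.2, "dy": 0, "dz": -0.43, "yaw": 0, "claw": -1}, {"dx": 0.2, "dy": 0, "dz": -0.43, "yaw": 0, "claw": -1}, {"dx": 0.2, "dy": 0, "dz": -0.43, "yaw": 0, "claw": -1}]'

```text
time: 7.8
tool_pos: [0.4955, 0.009, 0.2995]
tool_rot: [0.0, 0.001, 1.0, 0.0]
contact_force: [-0.2, 0.5, 0.2]
gripper_width: 1.0
grasp_force: 0.0
```

```bash
python3 - <<'E'
from h import *
st,im=shot("wrist","w4"); print(st["tool_pos"])
for z in (.075,.109): print(z); cups(im,st,z)
s,t=shot("top"); cups(t,s,.109,140,"top")
s,a=shot("side")
cv2.imwrite("pics/c4.png",np.hstack([im[150:450,200:520],cv2.resize(a[200:300,260:380],(360,300))])[:,:,::-1])
E
```

```text
[0.4955 0.009  0.2995]
0.075
[596.3913  84.705 ] [370.2 277.9] 39.7
[163.8971 135.4705] [ 419.8 -152.5] 34.8
[482.6461 143.    ] [424.7 158.7] 33.8
[324.8278 297.1487] [611.2   7.7] 40.0
[628.5912 357.9547] [681.4 396.7] 37.8
0.109
[596.3913  84.705 ] [375.2 253.1] 36.0
[163.8971 135.4705] [ 420.2 -137.5] 31.6
[482.6461 143.    ] [424.6 145. ] 30.7
[324.8278 297.1487] [593.9   7.9] 36.3
[628.5912 357.9547] [657.6 360.9] 34.3
[401.381 200.   ] [ 652.3 -157.7] 33.3
[317.4966 228.6483] [598.    9.2] 35.1
[400.1217 314.5576] [ 428.9 -160.4] 37.5
```

View pics/c4.png

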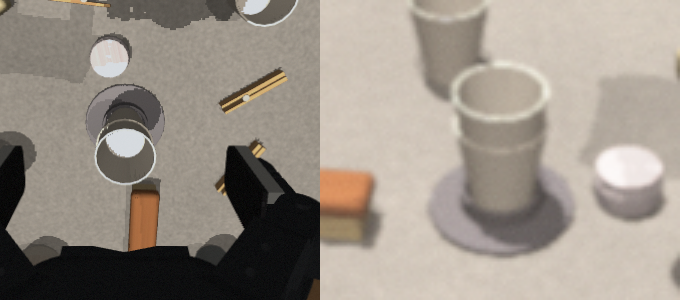

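Nested: the upper rim sits evenly above the lower one. Next cup C.

Emit:
send_rows --increments '[{"dx": 0.142, "dy": 0.3, "dz": 0.25, "yaw": 0, "claw": -1}, {"dx": 0.142, "dy": 0.3, "dz": 0.25, "yaw": 0, "claw": -1}, {"dx": 0.142, "dy": 0.3, "dz": 0.25, "yaw": 0, "claw": -1}, {"dx": 0.142, "dy": 0.3, "dz": 0.25, "yaw": 0, "claw": -1}, {"dx": 0.142, "dy": 0.3, "dz": 0.25, "yaw": 0, "claw": -1}, {"dx": 0.142, "dy": 0.3, "dz": 0.33, "yaw": 0, "claw": -1}, {"dx": 0.142, "dy": 0.3, "dz": 0.4, "yaw": 0, "claw": -1}, {"dx": 0.142, "dy": 0.3, "dz": 0.46, "yaw": 0, "claw": -1}, {"dx": 0.142, "dy": 0.3, "dz": 0.493, "yaw": 0, "claw": -1}, {"dx": 0.142, "dy": 0.3, "dz": 0.493, "yaw": 0, "claw": -1}, {"dx": 0.142, "dy": 0.3, "dz": 0.493, "yaw": 0, "claw": 1}, {"dx": 0.142, "dy": 0.3, "dz": 0.493, "yaw": 0, "claw": 1}, {"dx": 0.142, "dy": 0.3, "dz": 0.493, "yaw": 0, "claw": 1}, {"dx": 0.142, "dy": 0.3, "dz": 0.493, "yaw": 0, "claw": 1}, {"dx": 0.142, "dy": 0.3, "dz": 0.4, "yaw": 0, "claw": 1}, {"dx": 0.142, "dy": 0.3, "dz": 0.3, "yaw": 0, "claw": 1}, {"dx": 0.142, "dy": 0.3, "dz": 0.2, "yaw": 0, "claw": 1}, {"dx": 0.142, "dy": 0.3, "dz": 0.1, "yaw": 0, "claw": 1}, {"dx": 0.142, "dy": 0.3, "dz": 0.1, "yaw": 0, "claw": 1}, {"dx": 0.142, "dy": 0.3, "dz": 0.1, "yaw": 0, "claw": 1}]'

```text
time: 10.45
tool_pos: [0.4246, 0.1592, 0.2501]
tool_rot: [0.0, 0.001, 1.0, 0.0]
contact_force: [-0.3, 1.0, -0.8]
gripper_width: 0.752
grasp_force: 66.6
```

Emit:
send_rows --increments '[{"dx": -0.341, "dy": -0.3, "dz": 0, "yaw": 0, "claw": 1}, {"dx": -0.341, "dy": -0.3, "dz": 0, "yaw": 0, "claw": 1}, {"dx": -0.341, "dy": -0.3, "dz": 0, "yaw": 0, "claw": 1}, {"dx": -0.341, "dy": -0.3, "dz": 0, "yaw": 0, "claw": 1}, {"dx": -0.341, "dy": -0.3, "dz": 0, "yaw": 0, "claw": 1}, {"dx": -0.341, "dy": -0.3, "dz": 0, "yaw": 0, "claw": 1}, {"dx": -0.341, "dy": -0.3, "dz": 0.07, "yaw": 0, "claw": 1}, {"dx": -0.341, "dy": -0.3, "dz": 0.13, "yaw": 0, "claw": 1}, {"dx": -0.341, "dy": -0.3, "dz": 0.17, "yaw": 0, "claw": 1}, {"dx": -0.341, "dy": -0.3, "dz": 0.21, "yaw": 0, "claw": 1}, {"dx": -0.341, "dy": -0.3, "dz": 0.24, "yaw": 0, "claw": 1}, {"dx": -0.341, "dy": -0.3, "dz": 0.26, "yaw": 0, "claw": 1}, {"dx": -0.341, "dy": -0.3, "dz": 0.27, "yaw": 0, "claw": 1}, {"dx": -0.341, "dy": -0.3, "dz": 0.27, "yaw": 0, "claw": 1}]'

```text
time: 12.2
tool_pos: [0.5972, 0.0093, 0.1184]
tool_rot: [0.003, 0.001, 1.0, 0.001]
contact_force: [-1.9, 1.4, 8.1]
gripper_width: 0.755
grasp_force: 67.2
```

Emit:
send_rows --increments '[{"dx": 0, "dy": 0, "dz": 0, "yaw": 0, "claw": -1}, {"dx": 0, "dy": 0, "dz": 0, "yaw": 0, "claw": -1}, {"dx": 0, "dy": 0, "dz": 0, "yaw": 0, "claw": -1}, {"dx": 0, "dy": 0, "dz": -0.05, "yaw": 0, "claw": -1}, {"dx": 0, "dy": 0, "dz": -0.15, "yaw": 0, "claw": -1}, {"dx": 0, "dy": 0, "dz": -0.25, "yaw": 0, "claw": -1}, {"dx": 0, "dy": 0, "dz": -0.4, "yaw": 0, "claw": -1}, {"dx": 0.1, "dy": -0.328, "dz": -0.43, "yaw": 0, "claw": -1}, {"dx": 0.1, "dy": -0.328, "dz": -0.43, "yaw": 0, "claw": -1}, {"dx": 0.1, "dy": -0.328, "dz": -0.43, "yaw": 0, "claw": -1}, {"dx": 0.1, "dy": -0.328, "dz": -0.43, "yaw": 0, "claw": -1}, {"dx": 0.1, "dy": -0.328, "dz": -0.43, "yaw": 0, "claw": -1}]'

```text
time: 13.7
tool_pos: [0.5445, -0.1548, 0.3294]
tool_rot: [-0.0, 0.001, 1.0, 0.0]
contact_force: [-0.6, 0.1, 0.4]
gripper_width: 1.003
grasp_force: 0.0
```

```bash
python3 - <<'E'
from h import *
st,im=shot("wrist","w5"); print(st["tool_pos"])
for z in (.075,.137): print(z); cups(im,st,z)
s,t=shot("top"); 
for z in (.075,.137): print(z); cups(t,s,z,140,"top")
E
```

```text
[ 0.5445 -0.1548  0.3294]
0.075
[414.3473  77.9648] [404.3 -57.7] 37.0
[309.1487  97.5708] [ 425.2 -170.2] 36.4
[475.8255  89.6457] [421.4   9.5] 38.8
[628.98   137.2717] [465.2 187.7] 35.0
[259.6828 144.5493] [ 472.5 -226.6] 39.4
0.137
[233.2586  45.1024] [ 390.9 -240.2] 34.7
[414.3473  77.9648] [415.  -72.7] 31.2
[309.1487  97.5708] [ 432.7 -167.7] 30.8
[475.8255  89.6457] [429.5 -16. ] 32.7
[628.98   137.2717] [466.5 134.4] 29.6
[259.6828 144.5493] [ 472.7 -215.3] 33.3
[538.55   341.1288] [689.3  82.9] 36.4
0.075
[396.0924 206.5735] [ 657.7 -161.6] 35.1
0.137
[396.0924 206.5735] [ 649.4 -152.5] 33.0
```

View pics/w5.png

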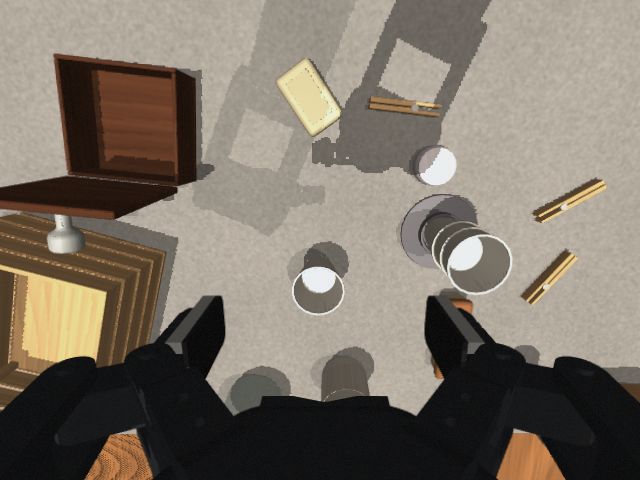

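Cup A's rim is at (318,290), giving (0.654, -0.162). The stack of three at (475,260) looks straight.

Emit:
send_rows --increments '[{"dx": -0.22, "dy": -0.014, "dz": 0.3, "yaw": 0, "claw": -1}, {"dx": -0.22, "dy": -0.014, "dz": 0.3, "yaw": 0, "claw": -1}, {"dx": -0.22, "dy": -0.014, "dz": 0.3, "yaw": 0, "claw": -1}, {"dx": -0.22, "dy": -0.014, "dz": 0.3, "yaw": 0, "claw": -1}, {"dx": -0.22, "dy": -0.014, "dz": 0.38, "yaw": 0, "claw": -1}, {"dx": -0.22, "dy": -0.014, "dz": 0.45, "yaw": 0, "claw": -1}, {"dx": -0.22, "dy": -0.014, "dz": 0.52, "yaw": 0, "claw": -1}, {"dx": -0.22, "dy": -0.014, "dz": 0.553, "yaw": 0, "claw": -1}, {"dx": -0.22, "dy": -0.014, "dz": 0.553, "yaw": 0, "claw": -1}, {"dx": -0.22, "dy": -0.014, "dz": 0.553, "yaw": 0, "claw": 1}, {"dx": -0.22, "dy": -0.014, "dz": 0.553, "yaw": 0, "claw": 1}, {"dx": -0.22, "dy": -0.014, "dz": 0.553, "yaw": 0, "claw": 1}, {"dx": -0.22, "dy": -0.014, "dz": 0.553, "yaw": 0, "claw": 1}, {"dx": -0.22, "dy": -0.014, "dz": 0.45, "yaw": 0, "claw": 1}, {"dx": -0.22, "dy": -0.014, "dz": 0.35, "yaw": 0, "claw": 1}, {"dx": -0.22, "dy": -0.014, "dz": 0.25, "yaw": 0, "claw": 1}, {"dx": -0.22, "dy": -0.014, "dz": 0.14, "yaw": 0, "claw": 1}, {"dx": -0.22, "dy": -0.014, "dz": 0.1, "yaw": 0, "claw": 1}, {"dx": -0.22, "dy": -0.014, "dz": 0.1, "yaw": 0, "claw": 1}, {"dx": -0.22, "dy": -0.014, "dz": 0.1, "yaw": 0, "claw": 1}]'

```text
time: 16.3
tool_pos: [0.6535, -0.1618, 0.2765]
tool_rot: [-0.002, 0.001, 1.0, 0.001]
contact_force: [-1.1, -0.4, -1.3]
gripper_width: 0.742
grasp_force: 70.6
```

Emit:
send_rows --increments '[{"dx": 0.116, "dy": 0.342, "dz": 0, "yaw": 0, "claw": 1}, {"dx": 0.116, "dy": 0.342, "dz": 0, "yaw": 0, "claw": 1}, {"dx": 0.116, "dy": 0.342, "dz": 0, "yaw": 0, "claw": 1}, {"dx": 0.116, "dy": 0.342, "dz": 0, "yaw": 0, "claw": 1}, {"dx": 0.116, "dy": 0.342, "dz": 0, "yaw": 0, "claw": 1}, {"dx": 0.116, "dy": 0.342, "dz": 0.07, "yaw": 0, "claw": 1}, {"dx": 0.116, "dy": 0.342, "dz": 0.13, "yaw": 0, "claw": 1}, {"dx": 0.116, "dy": 0.342, "dz": 0.17, "yaw": 0, "claw": 1}, {"dx": 0.116, "dy": 0.342, "dz": 0.21, "yaw": 0, "claw": 1}, {"dx": 0.116, "dy": 0.342, "dz": 0.24, "yaw": 0, "claw": 1}, {"dx": 0.116, "dy": 0.342, "dz": 0.26, "yaw": 0, "claw": 1}, {"dx": 0.116, "dy": 0.342, "dz": 0.27, "yaw": 0, "claw": 1}, {"dx": 0.116, "dy": 0.342, "dz": 0.27, "yaw": 0, "claw": 1}]'

```text
time: 17.92
tool_pos: [0.5984, 0.0089, 0.147]
tool_rot: [0.002, 0.001, 1.0, -0.0]
contact_force: [0.9, 0.5, 3.9]
gripper_width: 0.74
grasp_force: 71.2
```

Emit:
send_rows --increments '[{"dx": 0, "dy": 0, "dz": 0, "yaw": 0, "claw": -1}, {"dx": 0, "dy": 0, "dz": 0, "yaw": 0, "claw": -1}, {"dx": 0, "dy": 0, "dz": 0, "yaw": 0, "claw": -1}, {"dx": 0, "dy": 0, "dz": -0.05, "yaw": 0, "claw": -1}, {"dx": 0, "dy": 0, "dz": -0.15, "yaw": 0, "claw": -1}, {"dx": 0, "dy": 0, "dz": -0.25, "yaw": 0, "claw": -1}, {"dx": 0.25, "dy": 0, "dz": -0.35, "yaw": 0, "claw": -1}, {"dx": 0.25, "dy": 0, "dz": -0.35, "yaw": 0, "claw": -1}, {"dx": 0.25, "dy": 0, "dz": -0.35, "yaw": 0, "claw": -1}, {"dx": 0.25, "dy": 0, "dz": -0.35, "yaw": 0, "claw": -1}, {"dx": 0.25, "dy": 0, "dz": -0.35, "yaw": 0, "claw": -1}]'

```text
time: 19.3
tool_pos: [0.4722, 0.0091, 0.3185]
tool_rot: [-0.001, 0.001, 1.0, 0.0]
contact_force: [0.6, 0.2, -0.5]
gripper_width: 0.997
grasp_force: 0.0
```

```bash
python3 - <<'E'
from h import *
st,im=shot("wrist","w6"); print(st["tool_pos"])
for m,s,c in blobs(yellow(im),60): print(c,s[4],*rect("wrist",m,0.012,st))
s,a=shot("side","s6")
def proj(name,P):
    p=manip.camera_params(name);E=p["extrinsics"]
    q=(E[:3,:3]@np.array(P,float).T).T+E[:3,3]; x=q[:,:2]/q[:,2:]; r2=(x**2).sum(1,keepdims=True)
    x=x*(1+p["k1"]*r2); K=p["camera_matrix"]; return x@K[:2,:2].T+K[:2,2]
t=np.linspace(0,6.28,60)
v=cv2.resize(a[150:300,240:400],None,fx=4,fy=4,interpolation=cv2.INTER_CUBIC)
for z in (.081,.109,.137,.165):
    q=proj("side",np.c_[.596+.034*np.cos(t),.009+.034*np.sin(t),0*t+z]); print(z,q.min(0),q.max(0))
cv2.imwrite("pics/c6.png",v[:,:,::-1])
E
```

```text
[0.4722 0.0091 0.3185]
[178.9278 158.8819] 2202 [ 0.4195 -0.1779] 34.23659133911133 (80.82760620117188, 49.95320510864258)
[273.2214 162.3964] 280 [ 0.4243 -0.0525] 83.85546112060547 (89.88134765625, 6.018889427185059)
[272.5694 169.0107] 281 [ 0.4322 -0.0533] 83.30972290039062 (89.3199462890625, 6.146440029144287)
[450.144  253.6829] 514 [0.5517 0.1807] -59.04971694946289 (91.34852600097656, 15.417241096496582)
[ 13.4524 310.8452] 84 [ 0.634  -0.4407] 73.39904022216797 (35.48895263671875, 5.692192554473877)
[ 31.3571 326.6633] 98 [ 0.6611 -0.4214] -16.74437713623047 (46.00168228149414, 6.170421600341797)
[  6.1536 359.8214] 280 [ 0.7318 -0.4743] -13.58074951171875 (152.2416534423828, 16.47321319580078)
[115.8741 476.7407] 270 [ 0.9442 -0.3477] 88.64755249023438 (96.7522964477539, 10.799814224243164)
0.081 [304.3906 230.9377] [335.9856 250.3098]
0.109 [303.9249 220.5957] [336.0929 239.7339]
0.137 [303.4412 209.8807] [336.2047 228.7564]
0.165 [302.9386 198.771 ] [336.3211 217.3525]
```

View pics/c6.png

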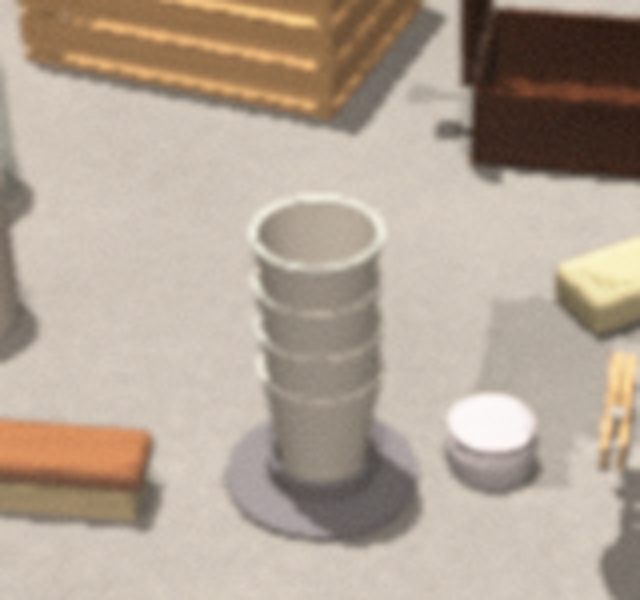

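The stack is home: rim bottoms sit at rows 217.5, 228.5, 239.5 and 250.8, against predictions of 217.4, 228.8, 239.7 and 250.3. Next come the pegs, after measuring the box.

```bash
python3 - <<'E'
from h import *
st=manip.state(); print(st["joint_pos"])
s5=dict(tool_pos=np.array([.5445,-.1548,.3294]),tool_rot=np.array([0,.001,1,0.]))
c=onplane("wrist",[(55,54),(178,68),(180,184),(68,173)],.06,s5); print(c)
print("top",onplane("top",[(481,267),(467,328),(531,335),(538,274)],.06))
# knob triangulate
o1,d1=rays("wrist",[(66,237)],s5); o2,d2=rays("top",[(529,248)])
A=np.c_[d1[0],-d2[0]]; t=np.linalg.lstsq(A,o2-o1,rcond=None)[0]; print("knob",o1+d1[0]*t[0],o2+d2[0]*t[1])
# tray rim in w1
w=np.load("w1.npy",allow_pickle=True).item(); print(onplane("wrist",[(572,85),(556,214)],.032,w))
print(rays("wrist",[(66,237)],s5)[0])
E
```

```text
[-0.1385 -0.3565  1.836   0.      1.6648 -1.7076]
[[ 0.3815 -0.4451  0.06  ]
 [ 0.3937 -0.3153  0.06  ]
 [ 0.5201 -0.329   0.06  ]
 [ 0.5075 -0.4593  0.06  ]]
top [[ 0.5292 -0.341   0.06  ]
 [ 0.3991 -0.3113  0.06  ]
 [ 0.3872 -0.447   0.06  ]
 [ 0.5167 -0.4626  0.06  ]]
knob [ 0.5634 -0.4122  0.1443] [ 0.5677 -0.4097  0.1435]
[[0.3673 0.2563 0.032 ]
 [0.5125 0.2673 0.032 ]]
[ 0.4733 -0.1539  0.4726]
```

Emit:
send_rows --increments '[{"dx": 0.088, "dy": -0.124, "dz": 0.2, "yaw": 0.12, "claw": -0.2}, {"dx": 0.088, "dy": -0.124, "dz": 0.3, "yaw": 0.24, "claw": -0.2}, {"dx": 0.088, "dy": -0.124, "dz": 0.437, "yaw": 1, "claw": -0.2}, {"dx": 0.088, "dy": -0.124, "dz": 0.437, "yaw": 1, "claw": -0.2}, {"dx": 0.088, "dy": -0.124, "dz": 0.437, "yaw": 1, "claw": -0.2}, {"dx": 0.088, "dy": -0.124, "dz": 0.437, "yaw": 1, "claw": -0.2}, {"dx": 0.088, "dy": -0.124, "dz": 0.437, "yaw": 1, "claw": -0.2}, {"dx": 0.088, "dy": -0.124, "dz": 0.437, "yaw": 1, "claw": -0.2}, {"dx": 0.088, "dy": -0.124, "dz": 0.437, "yaw": 1, "claw": -0.2}, {"dx": 0.088, "dy": -0.124, "dz": 0.437, "yaw": 1, "claw": -0.2}, {"dx": 0.088, "dy": -0.124, "dz": 0.437, "yaw": 1, "claw": -0.2}, {"dx": 0.088, "dy": -0.124, "dz": 0.437, "yaw": 1, "claw": -0.2}]'

```text
time: 20.9
tool_pos: [0.4278, -0.0528, 0.1013]
tool_rot: [-0.0, 0.682, 0.731, -0.0]
contact_force: [-0.1, 1.1, -0.0]
gripper_width: 0.601
grasp_force: 0.0
```

```bash
cat >> h.py <<'E'
def go(p,ang,z=None):
    """print the units to bring tool to point p (xyz) with tool y at world angle ang (deg, mod 180)"""
    st=manip.state(); M=toolyaw(st); d=M.T@(np.array(p)-st["tool_pos"])/.5
    a=np.degrees(np.arctan2(M[1,1],M[0,1])); w=(ang-a+90)%180-90
    print("tcp",st["tool_pos"],"toolY",round(a,1),"q6",round(st["joint_pos"][5],2),"-> d",np.round(d,3),"yaw",round(np.radians(-w)/1.5,3))
def pegs(im,st,zs=.012):
    k=cv2.morphologyEx(yellow(im).astype(np.uint8),cv2.MORPH_CLOSE,np.ones((5,5)))
    for m,s,c in blobs(k,150): print(c,s[4],*rect("wrist",m,zs,st))
E
python3 - <<'E'
from h import *
st,im=shot("wrist","w7"); print(st["joint_pos"])
pegs(im,st); go([.428,-.053,.003],-6.4)
E
```

```text
[-0.2959 -0.3209  2.1741 -0.      1.2885 -0.3657]
[325.4894 251.3851] 1841 [ 0.4281 -0.053 ] 83.1571273803711 (92.93768310546875, 14.150979042053223)
[314.1938 381.4286] 2921 [ 0.4191 -0.1694] 17.09268569946289 (83.91238403320312, 44.40108871459961)
tcp [ 0.4278 -0.0528  0.1013] toolY 4.0 q6 -0.37 -> d [-0.     0.     0.197] yaw 0.121
```

Emit:
send_rows --increments '[{"dx": 0, "dy": 0, "dz": 0.08, "yaw": 0.125, "claw": -0.2}, {"dx": 0, "dy": 0, "dz": 0.15, "yaw": 0.125, "claw": -0.2}, {"dx": 0, "dy": 0, "dz": 0.18, "yaw": 0.125, "claw": -0.2}, {"dx": 0, "dy": 0, "dz": 0.195, "yaw": 0.125, "claw": -0.2}, {"dx": 0, "dy": 0, "dz": 0.195, "yaw": 0.125, "claw": 1}, {"dx": 0, "dy": 0, "dz": 0.195, "yaw": 0.125, "claw": 1}, {"dx": 0, "dy": 0, "dz": 0.195, "yaw": 0.125, "claw": 1}, {"dx": 0, "dy": 0, "dz": 0.195, "yaw": 0.125, "claw": 1}, {"dx": 0, "dy": 0, "dz": 0.195, "yaw": 0.125, "claw": 1}, {"dx": 0, "dy": 0, "dz": 0.1, "yaw": 0.125, "claw": 1}, {"dx": 0, "dy": 0, "dz": -0.05, "yaw": 0.125, "claw": 1}, {"dx": 0, "dy": 0, "dz": -0.15, "yaw": 0.125, "claw": 1}, {"dx": 0, "dy": 0, "dz": -0.15, "yaw": 0.125, "claw": 1}, {"dx": 0, "dy": 0, "dz": -0.15, "yaw": 0.125, "claw": 1}]'

```text
time: 22.7
tool_pos: [0.4275, -0.0527, 0.176]
tool_rot: [-0.0, 0.748, 0.664, -0.0]
contact_force: [-0.4, -0.9, -1.6]
gripper_width: 0.141
grasp_force: 60.1
```

```bash
python3 - <<'E'
from h import *
# box centre, offset -27 along box x
B=np.array([.451,-.387]); ux=np.array([.9949,-.101])
for o in (-.027,.027,0): go([*(B+o*ux),.12],-5.8); print(B+o*ux)
E
```

```text
tcp [ 0.4275 -0.0527  0.176 ] toolY -6.8 q6 -0.18 -> d [-0.659  0.072  0.112] yaw -0.011
[ 0.4241 -0.3843]
tcp [ 0.4275 -0.0527  0.176 ] toolY -6.8 q6 -0.18 -> d [-0.657  0.18   0.112] yaw -0.011
[ 0.4779 -0.3897]
tcp [ 0.4275 -0.0527  0.176 ] toolY -6.8 q6 -0.18 -> d [-0.658  0.126  0.112] yaw -0.011
[ 0.451 -0.387]
```

Emit:
send_rows --increments '[{"dx": -0.659, "dy": 0.08, "dz": 0.05, "yaw": -0.011, "claw": 1}, {"dx": -0.659, "dy": 0.08, "dz": 0.05, "yaw": -0.011, "claw": 1}, {"dx": -0.659, "dy": 0.08, "dz": 0.05, "yaw": -0.011, "claw": 1}, {"dx": -0.659, "dy": 0.08, "dz": 0.05, "yaw": -0.011, "claw": 1}, {"dx": -0.659, "dy": 0.08, "dz": 0.05, "yaw": -0.011, "claw": 1}, {"dx": -0.659, "dy": 0.08, "dz": 0.05, "yaw": -0.011, "claw": 1}, {"dx": -0.659, "dy": 0.08, "dz": 0.05, "yaw": -0.011, "claw": 1}, {"dx": -0.659, "dy": 0.08, "dz": 0.11, "yaw": -0.011, "claw": 1}, {"dx": -0.659, "dy": 0.08, "dz": 0.18, "yaw": -0.011, "claw": 1}, {"dx": -0.659, "dy": 0.08, "dz": 0.25, "yaw": -0.011, "claw": 1}, {"dx": -0.659, "dy": 0.08, "dz": 0.298, "yaw": -0.011, "claw": 1}, {"dx": -0.659, "dy": 0.08, "dz": 0.298, "yaw": -0.011, "claw": 1}, {"dx": -0.659, "dy": 0.08, "dz": 0.298, "yaw": -0.011, "claw": 0.5}, {"dx": -0.659, "dy": 0.08, "dz": 0.298, "yaw": -0.011, "claw": 0.5}, {"dx": -0.659, "dy": 0.08, "dz": 0.298, "yaw": -0.011, "claw": 0.5}, {"dx": -0.659, "dy": 0.08, "dz": 0.2, "yaw": -0.011, "claw": 0.5}, {"dx": -0.659, "dy": 0.08, "dz": 0.1, "yaw": -0.011, "claw": 0.5}, {"dx": -0.659, "dy": 0.08, "dz": -0.05, "yaw": -0.011, "claw": 0.5}, {"dx": -0.659, "dy": 0.08, "dz": -0.1, "yaw": -0.011, "claw": 0.5}, {"dx": -0.659, "dy": 0.08, "dz": -0.1, "yaw": -0.011, "claw": 0.5}]'

```text
time: 25.2
tool_pos: [0.4301, -0.3867, 0.2321]
tool_rot: [0.005, 0.742, 0.67, -0.0]
contact_force: [-0.3, -0.0, -0.6]
gripper_width: 0.248
grasp_force: 0.0
```

```bash
python3 - <<'E'
from h import *
s,t=shot("top","t8"); st=s
for m,s_,c in blobs(yellow(t)[:400],25):
    if 200<c[0]<480 and c[1]>170: print(c,s_[4],*rect("top",m,0.012))
go([.551,.181,.10],31)
E
```

```text
[304.7059 176.9118] 34 [0.7262 0.0432] 25.46916389465332 (43.27466583251953, 12.061991691589355)
[244.5466 206.3851] 161 [0.6652 0.174 ] -35.331573486328125 (89.66284942626953, 13.80673599243164)
[252.64 243.8 ] 25 [0.5717 0.1577] -57.81993865966797 (29.46017837524414, 3.904346466064453)
[255.1538 247.5385] 26 [0.563  0.1526] -57.82701110839844 (32.53300476074219, 3.8994345664978027)
[235.2901 256.5878] 131 [0.5425 0.1958] -57.831825256347656 (52.32315444946289, 13.650705337524414)
[390.1754 311.9649] 57 [ 0.4194 -0.1554] 3.5636558532714844 (86.49496459960938, 37.090450286865234)
tcp [ 0.4292 -0.3856  0.2289] toolY -5.9 q6 -0.76 -> d [1.153 0.126 0.255] yaw -0.429
```

Emit:
send_rows --increments '[{"dx": 1, "dy": 0.11, "dz": -0.02, "yaw": -0.11, "claw": -0.2}, {"dx": 1, "dy": 0.11, "dz": -0.02, "yaw": -0.22, "claw": -0.2}, {"dx": 1, "dy": 0.11, "dz": -0.02, "yaw": -0.33, "claw": -0.2}, {"dx": 1, "dy": 0.11, "dz": -0.02, "yaw": -0.429, "claw": -0.2}, {"dx": 1, "dy": 0.11, "dz": -0.02, "yaw": -0.429, "claw": -0.2}, {"dx": 1, "dy": 0.11, "dz": -0.02, "yaw": -0.429, "claw": -0.2}, {"dx": 1, "dy": 0.11, "dz": -0.02, "yaw": -0.429, "claw": -0.2}, {"dx": 1, "dy": 0.11, "dz": -0.02, "yaw": -0.429, "claw": -0.2}, {"dx": 1, "dy": 0.11, "dz": -0.02, "yaw": -0.429, "claw": -0.2}, {"dx": 1, "dy": 0.11, "dz": -0.02, "yaw": -0.429, "claw": -0.2}, {"dx": 1, "dy": 0.11, "dz": -0.02, "yaw": -0.429, "claw": -0.2}, {"dx": 1, "dy": 0.11, "dz": -0.02, "yaw": -0.429, "claw": -0.2}]'

```text
time: 26.75
tool_pos: [0.534, 0.1058, 0.2361]
tool_rot: [-0.0, 0.493, 0.87, -0.0]
contact_force: [-0.6, -0.4, -0.2]
gripper_width: 0.6
grasp_force: 0.0
```

```bash
python3 - <<'E'
from h import *
st,im=shot("wrist","w9"); pegs(im,st); go([.5515,.181,.10],31); go([.5515,.181,.003],31)
E
```

```text
[374.7916 151.4974] 955 [0.5507 0.1798] -58.33783149719238 (90.4744873046875, 14.146100997924805)
[456.7055 217.0702] 954 [0.6652 0.1729] -35.40943145751953 (91.10313415527344, 14.562220573425293)
[106.813  352.1834] 818 [ 0.3916 -0.1794] 68.12189483642578 (76.8043212890625, 32.45960998535156)
[609.5596 400.6254] 1049 [0.9863 0.0807] -5.788909912109375 (100.48157501220703, 29.668317794799805)
[511.098  475.0784] 153 [ 0.9456 -0.0777] 32.15900802612305 (30.1394100189209, 21.093782424926758)
tcp [0.5341 0.1059 0.2362] toolY 30.9 q6 -0.48 -> d [0.111 0.107 0.272] yaw -0.001
tcp [0.5341 0.1059 0.2362] toolY 30.9 q6 -0.48 -> d [0.111 0.107 0.466] yaw -0.001
```

Emit:
send_rows --increments '[{"dx": 0.11, "dy": 0.106, "dz": 0.1, "yaw": -0.007, "claw": -0.2}, {"dx": 0.11, "dy": 0.106, "dz": 0.25, "yaw": -0.007, "claw": -0.2}, {"dx": 0.11, "dy": 0.106, "dz": 0.33, "yaw": -0.007, "claw": -0.2}, {"dx": 0.11, "dy": 0.106, "dz": 0.4, "yaw": -0.007, "claw": -0.2}, {"dx": 0.11, "dy": 0.106, "dz": 0.44, "yaw": -0.007, "claw": -0.2}, {"dx": 0.11, "dy": 0.106, "dz": 0.465, "yaw": -0.007, "claw": -0.2}, {"dx": 0.11, "dy": 0.106, "dz": 0.465, "yaw": -0.007, "claw": -0.2}, {"dx": 0.11, "dy": 0.106, "dz": 0.465, "yaw": -0.007, "claw": 1}, {"dx": 0.11, "dy": 0.106, "dz": 0.465, "yaw": -0.007, "claw": 1}, {"dx": 0.11, "dy": 0.106, "dz": 0.465, "yaw": -0.007, "claw": 1}, {"dx": 0.11, "dy": 0.106, "dz": 0.465, "yaw": -0.007, "claw": 1}, {"dx": 0.11, "dy": 0.106, "dz": 0.465, "yaw": -0.007, "claw": 1}, {"dx": 0.11, "dy": 0.106, "dz": 0.38, "yaw": -0.007, "claw": 1}, {"dx": 0.11, "dy": 0.106, "dz": 0.25, "yaw": -0.007, "claw": 1}, {"dx": 0.11, "dy": 0.106, "dz": 0.12, "yaw": -0.007, "claw": 1}, {"dx": 0.11, "dy": 0.106, "dz": 0, "yaw": -0.007, "claw": 1}, {"dx": 0.11, "dy": 0.106, "dz": 0, "yaw": -0.007, "claw": 1}, {"dx": 0.11, "dy": 0.106, "dz": 0, "yaw": -0.007, "claw": 1}]'

```text
time: 29.05
tool_pos: [0.551, 0.1815, 0.2362]
tool_rot: [0.0, 0.488, 0.873, 0.0]
contact_force: [0.1, -0.6, -0.8]
gripper_width: 0.14
grasp_force: 60.5
```

```bash
python3 - <<'E'
from h import *
go([.457,-.12,.236],-5.8); go([.478,-.3897,.236],-5.8)
E
```

```text
tcp [0.551  0.1815 0.2362] toolY 31.6 q6 -0.36 -> d [-0.415 -0.476  0.   ] yaw 0.436
tcp [0.551  0.1815 0.2362] toolY 31.6 q6 -0.36 -> d [-0.896 -0.723  0.   ] yaw 0.436
```

Emit:
send_rows --increments '[{"dx": -0.415, "dy": -0.476, "dz": 0, "yaw": 0.1, "claw": 1}, {"dx": -0.415, "dy": -0.476, "dz": 0, "yaw": 0.2, "claw": 1}, {"dx": -0.415, "dy": -0.476, "dz": 0, "yaw": 0.3, "claw": 1}, {"dx": -0.415, "dy": -0.476, "dz": 0, "yaw": 0.436, "claw": 1}, {"dx": -0.415, "dy": -0.476, "dz": 0, "yaw": 0.436, "claw": 1}, {"dx": -0.881, "dy": -0.742, "dz": 0, "yaw": 0.436, "claw": 1}, {"dx": -0.881, "dy": -0.742, "dz": 0, "yaw": 0.436, "claw": 1}, {"dx": -0.881, "dy": -0.742, "dz": 0, "yaw": 0.436, "claw": 1}, {"dx": -0.881, "dy": -0.742, "dz": 0, "yaw": 0.436, "claw": 1}, {"dx": -0.881, "dy": -0.742, "dz": 0, "yaw": 0.436, "claw": 1}, {"dx": -0.881, "dy": -0.742, "dz": 0, "yaw": 0.436, "claw": 1}, {"dx": -0.881, "dy": -0.742, "dz": 0, "yaw": 0.436, "claw": 1}, {"dx": -0.881, "dy": -0.742, "dz": 0, "yaw": 0.436, "claw": 1}, {"dx": -0.881, "dy": -0.742, "dz": 0, "yaw": 0.436, "claw": 1}]'

```text
time: 30.8
tool_pos: [0.4666, -0.387, 0.2366]
tool_rot: [0.0, 0.742, 0.671, 0.0]
contact_force: [0.1, 0.5, -0.2]
gripper_width: 0.144
grasp_force: 60.5
```

```bash
python3 - <<'E'
from h import *
go([.466,-.3885,.03],-5.8)
st,im=shot("wrist","w10")
E
```

```text
tcp [ 0.4666 -0.387   0.2366] toolY -5.8 q6 -0.71 -> d [-0.003 -0.001  0.413] yaw 0.0
```

View pics/w10.png

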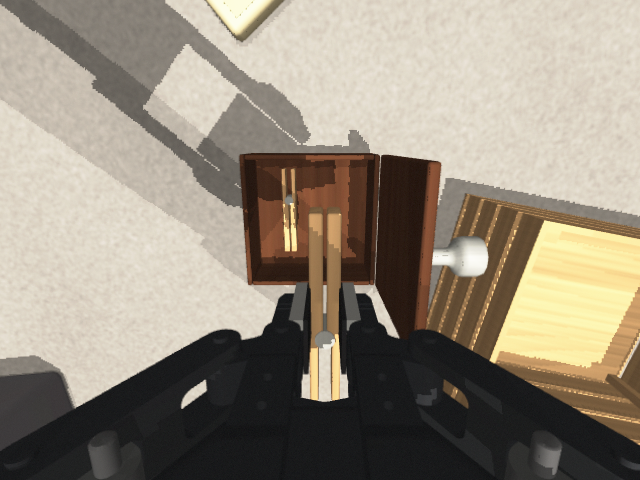

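Box interior: peg 1 lies at (290,210) against the left side. The lid is upright on the right with its knob at (465,257). The held peg is fine, and I'll drop it nearer the centre to keep the linkage off the lid.

Emit:
send_rows --increments '[{"dx": -0.003, "dy": -0.022, "dz": 0.1, "yaw": 0, "claw": 1}, {"dx": -0.003, "dy": -0.022, "dz": 0.22, "yaw": 0, "claw": 1}, {"dx": -0.003, "dy": -0.022, "dz": 0.3, "yaw": 0, "claw": 1}, {"dx": -0.003, "dy": -0.022, "dz": 0.36, "yaw": 0, "claw": 1}, {"dx": -0.003, "dy": -0.022, "dz": 0.41, "yaw": 0, "claw": 1}, {"dx": -0.003, "dy": -0.022, "dz": 0.41, "yaw": 0, "claw": 1}, {"dx": -0.003, "dy": -0.022, "dz": 0.41, "yaw": 0, "claw": 0.5}, {"dx": -0.003, "dy": -0.022, "dz": 0.41, "yaw": 0, "claw": 0.5}, {"dx": -0.003, "dy": -0.022, "dz": 0.41, "yaw": 0, "claw": 0.5}, {"dx": -0.003, "dy": -0.022, "dz": 0.3, "yaw": 0, "claw": 0.5}, {"dx": -0.003, "dy": -0.022, "dz": 0.18, "yaw": 0, "claw": 0.5}, {"dx": -0.003, "dy": -0.022, "dz": 0, "yaw": 0, "claw": 0.5}, {"dx": -0.003, "dy": -0.022, "dz": 0, "yaw": 0, "claw": 0.5}, {"dx": -0.003, "dy": -0.022, "dz": 0, "yaw": 0, "claw": 0.5}]'

```text
time: 32.6
tool_pos: [0.4568, -0.39, 0.2412]
tool_rot: [0.004, 0.742, 0.67, 0.0]
contact_force: [-0.1, -1.1, 0.4]
gripper_width: 0.253
grasp_force: 0.0
```

```bash
python3 - <<'E'
from h import *
st,im=shot("wrist","w11"); pegs(im,st)
s,t=shot("top")
for m,s_,c in blobs(yellow(t)[:400],25):
    if 200<c[0]<480 and c[1]>180: print(c,s_[4],*rect("top",m,0.012))
go([.457,-.12,.236],55); go([.62,.13,.236],55)
E
```

```text
[256.831   15.1833] 562 [ 0.4084 -0.1994] -5.321983337402344 (63.749427795410156, 26.917482376098633)
[296.7603 209.0134] 897 [ 0.427  -0.3838] 84.49895477294922 (92.33302307128906, 15.477011680603027)
[321.8515 203.9334] 916 [ 0.4538 -0.3916] 84.36119079589844 (91.96452331542969, 14.537137031555176)
[574.8303 308.6115] 24426 [ 0.7246 -0.5723] -81.40718841552734 (402.380126953125, 199.57337951660156)
[453.8135 295.9839] 311 [ 0.6014 -0.5145] 72.86767578125 (88.9110336303711, 5.856627464294434)
[470.0188 300.0938] 373 [ 0.6205 -0.5226] 72.83738708496094 (92.64063262939453, 6.663863182067871)
[244.5466 206.3851] 161 [0.6652 0.174 ] -35.331573486328125 (89.66284942626953, 13.80673599243164)
[390.3684 311.6667] 57 [ 0.4194 -0.1554] 3.563655376434326 (86.58638000488281, 37.090450286865234)
tcp [ 0.4552 -0.3883  0.2358] toolY -5.8 q6 -0.73 -> d [ 0.534 -0.051 -0.   ] yaw -0.708
tcp [ 0.4552 -0.3883  0.2358] toolY -5.8 q6 -0.73 -> d [ 1.065  0.222 -0.   ] yaw -0.708
```

Emit:
send_rows --increments '[{"dx": 0.534, "dy": -0.051, "dz": 0, "yaw": -0.1, "claw": -0.2}, {"dx": 0.534, "dy": -0.051, "dz": 0, "yaw": -0.2, "claw": -0.2}, {"dx": 0.534, "dy": -0.051, "dz": 0, "yaw": -0.3, "claw": -0.2}, {"dx": 0.534, "dy": -0.051, "dz": 0, "yaw": -0.4, "claw": -0.2}, {"dx": 1, "dy": 0.189, "dz": 0, "yaw": -0.5, "claw": -0.2}, {"dx": 1, "dy": 0.189, "dz": 0, "yaw": -0.6, "claw": -0.2}, {"dx": 1, "dy": 0.189, "dz": 0, "yaw": -0.705, "claw": -0.2}, {"dx": 1, "dy": 0.189, "dz": 0, "yaw": -0.705, "claw": -0.2}, {"dx": 1, "dy": 0.189, "dz": 0, "yaw": -0.705, "claw": -0.2}, {"dx": 1, "dy": 0.189, "dz": 0, "yaw": -0.705, "claw": -0.2}, {"dx": 1, "dy": 0.189, "dz": 0, "yaw": -0.705, "claw": -0.2}, {"dx": 1, "dy": 0.189, "dz": 0, "yaw": -0.705, "claw": -0.2}, {"dx": 1, "dy": 0.189, "dz": 0, "yaw": -0.705, "claw": -0.2}]'

```text
time: 34.33
tool_pos: [0.5999, 0.0984, 0.2364]
tool_rot: [0.0, 0.303, 0.953, -0.0]
contact_force: [0.7, -0.6, -0.1]
gripper_width: 0.602
grasp_force: 0.0
```

```bash
python3 - <<'E'
from h import *
st,im=shot("wrist","w12"); pegs(im,st); go([.665,.173,.003],54.6)
E
```

```text
[413.5012 213.4618] 864 [0.664  0.1723] -35.433494567871094 (90.82754516601562, 17.046794891357422)
[ 26.7782 222.9063] 2380 [ 0.4239 -0.1771] 35.148109436035156 (62.02107238769531, 52.1986198425293)
[339.8045 332.3633] 757 [0.7403 0.0293] -2.242523193359375 (81.55818176269531, 41.185768127441406)
[365.6343 375.3074] 309 [0.8042 0.0221] -2.850341796875 (63.592613220214844, 32.44011306762695)
[480.6883 448.3912] 1710 [1.0032 0.0791] 3.37990140914917 (129.6630096435547, 42.31551742553711)
tcp [0.6    0.0985 0.2365] toolY 54.7 q6 -0.91 -> d [-0.02   0.197  0.467] yaw 0.001
```

Emit:
send_rows --increments '[{"dx": -0.02, "dy": 0.196, "dz": 0.1, "yaw": 0, "claw": -0.2}, {"dx": -0.02, "dy": 0.196, "dz": 0.25, "yaw": 0, "claw": -0.2}, {"dx": -0.02, "dy": 0.196, "dz": 0.33, "yaw": 0, "claw": -0.2}, {"dx": -0.02, "dy": 0.196, "dz": 0.4, "yaw": 0, "claw": -0.2}, {"dx": -0.02, "dy": 0.196, "dz": 0.44, "yaw": 0, "claw": -0.2}, {"dx": -0.02, "dy": 0.196, "dz": 0.465, "yaw": 0, "claw": -0.2}, {"dx": -0.02, "dy": 0.196, "dz": 0.465, "yaw": 0, "claw": -0.2}, {"dx": -0.02, "dy": 0.196, "dz": 0.465, "yaw": 0, "claw": 1}, {"dx": -0.02, "dy": 0.196, "dz": 0.465, "yaw": 0, "claw": 1}, {"dx": -0.02, "dy": 0.196, "dz": 0.465, "yaw": 0, "claw": 1}, {"dx": -0.02, "dy": 0.196, "dz": 0.465, "yaw": 0, "claw": 1}, {"dx": -0.02, "dy": 0.196, "dz": 0.465, "yaw": 0, "claw": 1}, {"dx": -0.02, "dy": 0.196, "dz": 0.38, "yaw": 0, "claw": 1}, {"dx": -0.02, "dy": 0.196, "dz": 0.25, "yaw": 0, "claw": 1}, {"dx": -0.02, "dy": 0.196, "dz": 0.12, "yaw": 0, "claw": 1}, {"dx": -0.02, "dy": 0.196, "dz": 0, "yaw": 0, "claw": 1}, {"dx": -0.02, "dy": 0.196, "dz": 0, "yaw": 0, "claw": 1}, {"dx": -0.02, "dy": 0.196, "dz": 0, "yaw": 0, "claw": 1}]'

```text
time: 36.62
tool_pos: [0.6647, 0.1735, 0.2363]
tool_rot: [0.0, 0.303, 0.953, 0.0]
contact_force: [-0.3, -0.1, -1.1]
gripper_width: 0.143
grasp_force: 60.7
```

```bash
python3 - <<'E'
from h import *
go([.5,.03,.236],-5.8); go([.457,-.12,.236],-5.8); go([.453,-.28,.236],-5.8)
E
```

```text
tcp [0.6647 0.1735 0.2363] toolY 54.7 q6 -0.81 -> d [ 0.103 -0.425  0.001] yaw 0.704
tcp [0.6647 0.1735 0.2363] toolY 54.7 q6 -0.81 -> d [ 0.    -0.719  0.   ] yaw 0.704
tcp [0.6647 0.1735 0.2363] toolY 54.7 q6 -0.81 -> d [-0.178 -0.985  0.   ] yaw 0.704
```

Emit:
send_rows --increments '[{"dx": 0.103, "dy": -0.425, "dz": 0, "yaw": -0.1, "claw": 1}, {"dx": 0.103, "dy": -0.425, "dz": 0, "yaw": -0.2, "claw": 1}, {"dx": 0.103, "dy": -0.425, "dz": 0, "yaw": -0.3, "claw": 1}, {"dx": 0.103, "dy": -0.425, "dz": 0, "yaw": -0.343, "claw": 1}, {"dx": 0, "dy": -0.719, "dz": 0, "yaw": -0.343, "claw": 1}, {"dx": 0, "dy": -0.719, "dz": 0, "yaw": -0.343, "claw": 1}, {"dx": 0, "dy": -0.719, "dz": 0, "yaw": -0.343, "claw": 1}, {"dx": -0.178, "dy": -0.985, "dz": 0, "yaw": -0.343, "claw": 1}, {"dx": -0.178, "dy": -0.985, "dz": 0, "yaw": -0.343, "claw": 1}, {"dx": -0.178, "dy": -0.985, "dz": 0, "yaw": -0.343, "claw": 1}, {"dx": -0.178, "dy": -0.985, "dz": 0, "yaw": -0.343, "claw": 1}, {"dx": -0.178, "dy": -0.985, "dz": 0, "yaw": -0.343, "claw": 1}, {"dx": -0.178, "dy": -0.985, "dz": 0, "yaw": -0.343, "claw": 1}]'

```text
time: 38.25
tool_pos: [0.4531, -0.2787, 0.2354]
tool_rot: [-0.001, 0.05, 0.999, 0.001]
contact_force: [-0.5, -0.5, -1.3]
gripper_width: 0.141
grasp_force: 60.7
```

```bash
python3 - <<'E'
from h import *
go([.444,-.388,.032],84.2)
E
```

```text
tcp [ 0.4531 -0.2787  0.2354] toolY 84.3 q6 -2.16 -> d [-0.004 -0.22   0.406] yaw 0.001
```

Emit:
send_rows --increments '[{"dx": -0.004, "dy": -0.22, "dz": 0, "yaw": 0, "claw": 1}, {"dx": -0.004, "dy": -0.22, "dz": 0, "yaw": 0, "claw": 1}, {"dx": -0.004, "dy": -0.22, "dz": 0.1, "yaw": 0, "claw": 1}, {"dx": -0.004, "dy": -0.22, "dz": 0.2, "yaw": 0, "claw": 1}, {"dx": -0.004, "dy": -0.22, "dz": 0.28, "yaw": 0, "claw": 1}, {"dx": -0.004, "dy": -0.22, "dz": 0.34, "yaw": 0, "claw": 1}, {"dx": -0.004, "dy": -0.22, "dz": 0.38, "yaw": 0, "claw": 1}, {"dx": -0.004, "dy": -0.22, "dz": 0.406, "yaw": 0, "claw": 1}, {"dx": -0.004, "dy": -0.22, "dz": 0.406, "yaw": 0, "claw": 1}, {"dx": -0.004, "dy": -0.22, "dz": 0.406, "yaw": 0, "claw": 0.5}, {"dx": -0.004, "dy": -0.22, "dz": 0.406, "yaw": 0, "claw": 0.5}, {"dx": -0.004, "dy": -0.22, "dz": 0.406, "yaw": 0, "claw": 0.5}, {"dx": -0.004, "dy": -0.22, "dz": 0.3, "yaw": 0, "claw": 0.5}, {"dx": -0.004, "dy": -0.22, "dz": 0.18, "yaw": 0, "claw": 0.5}, {"dx": -0.004, "dy": -0.22, "dz": 0.05, "yaw": 0, "claw": 0.5}, {"dx": 0.08, "dy": -0.1, "dz": -0.1, "yaw": 0, "claw": 0.5}, {"dx": 0.08, "dy": -0.05, "dz": -0.1, "yaw": 0, "claw": 0.5}, {"dx": 0.08, "dy": 0.05, "dz": -0.1, "yaw": 0, "claw": 0.5}, {"dx": 0.08, "dy": 0.05, "dz": -0.1, "yaw": 0, "claw": 0.5}]'

```text
time: 40.62
tool_pos: [0.4163, -0.249, 0.2878]
tool_rot: [0.001, 0.049, 0.999, -0.001]
contact_force: [-0.2, -0.6, -0.6]
gripper_width: 0.248
grasp_force: 0.0
```

```bash
python3 - <<'E'
from h import *
st,im=shot("wrist","w13"); pegs(im,st,.025); go([.4195,-.1775,.10],124.3)
E
```

```text
[387.6455 190.3674] 852 [ 0.4185 -0.173 ] 34.3822135925293 (79.16724395751953, 48.999969482421875)
[215.4167 235.0724] 2114 [ 0.4403 -0.3848] -58.56491279602051 (98.11570739746094, 81.8638687133789)
[ 98.0133 346.08  ] 150 [ 0.5792 -0.5812] 88.94786071777344 (57.111202239990234, 19.426660537719727)
[ 81.2722 362.0443] 158 [ 0.6005 -0.6038] 73.83475494384766 (47.85584259033203, 15.668551445007324)
[ 61.3633 381.7469] 245 [ 0.6276 -0.6471] 84.85082244873047 (73.24748992919922, 25.56355094909668)
[556.3897 387.6462] 195 [0.7112 0.0513] 33.12509536743164 (38.76256561279297, 17.606985092163086)
[ 33.6084 411.1702] 664 [ 0.6746 -0.6972] -62.95948600769043 (100.06722259521484, 52.71579360961914)
[198.0189 439.9119] 159 [ 0.7569 -0.4783] -52.93441390991211 (80.79779815673828, 7.492621421813965)
tcp [ 0.4161 -0.2502  0.2871] toolY 84.3 q6 -2.17 -> d [0.008 0.146 0.374] yaw -0.465
```

View pics/w13.png

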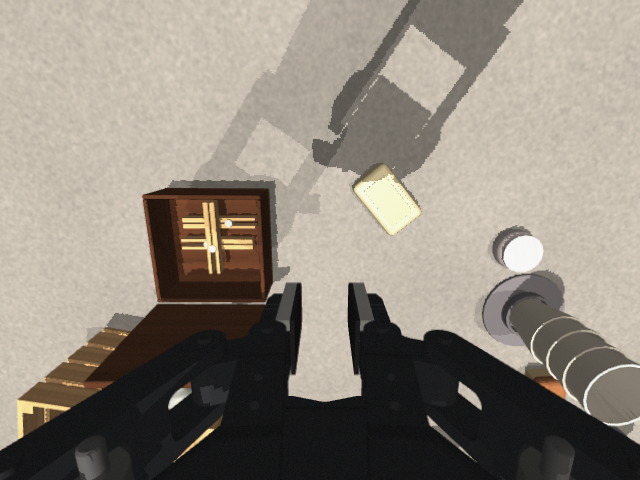

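All three pegs lie in the box around (210,238), flat. The bar's top is at (390,202).

Emit:
send_rows --increments '[{"dx": 0.008, "dy": 0.153, "dz": 0.1, "yaw": -0.1, "claw": -1}, {"dx": 0.008, "dy": 0.153, "dz": 0.2, "yaw": -0.2, "claw": -1}, {"dx": 0.008, "dy": 0.153, "dz": 0.3, "yaw": -0.3, "claw": -1}, {"dx": 0.008, "dy": 0.153, "dz": 0.37, "yaw": -0.4, "claw": -1}, {"dx": 0.008, "dy": 0.153, "dz": 0.37, "yaw": -0.467, "claw": -1}, {"dx": 0.008, "dy": 0.153, "dz": 0.37, "yaw": -0.467, "claw": -1}, {"dx": 0.008, "dy": 0.153, "dz": 0.44, "yaw": -0.467, "claw": -1}, {"dx": 0.008, "dy": 0.153, "dz": 0.5, "yaw": -0.467, "claw": -1}, {"dx": 0.008, "dy": 0.153, "dz": 0.54, "yaw": -0.467, "claw": -1}, {"dx": 0.008, "dy": 0.153, "dz": 0.558, "yaw": -0.467, "claw": -1}, {"dx": 0.008, "dy": 0.153, "dz": 0.558, "yaw": -0.467, "claw": -1}, {"dx": 0.008, "dy": 0.153, "dz": 0.558, "yaw": -0.467, "claw": 1}, {"dx": 0.008, "dy": 0.153, "dz": 0.558, "yaw": -0.467, "claw": 1}, {"dx": 0.008, "dy": 0.153, "dz": 0.558, "yaw": -0.467, "claw": 1}, {"dx": 0.008, "dy": 0.153, "dz": 0.558, "yaw": -0.467, "claw": 1}, {"dx": 0.008, "dy": 0.153, "dz": 0.558, "yaw": -0.467, "claw": 1}, {"dx": 0.008, "dy": 0.153, "dz": 0.45, "yaw": -0.467, "claw": 1}, {"dx": 0.008, "dy": 0.153, "dz": 0.34, "yaw": -0.467, "claw": 1}, {"dx": 0.008, "dy": 0.153, "dz": 0.25, "yaw": -0.467, "claw": 1}, {"dx": 0.008, "dy": 0.153, "dz": 0.25, "yaw": -0.467, "claw": 1}]'

```text
time: 43.18
tool_pos: [0.4219, -0.1759, 0.1658]
tool_rot: [0.003, -0.295, 0.955, -0.003]
contact_force: [-0.1, 0.1, -0.5]
gripper_width: 0.572
grasp_force: 64.1
```

```bash
python3 - <<'E'
from h import *
st=manip.state(); print(st["gripper_width"],st["grasp_force"])
# tray centre from top corners (−3mm x) and wrist near edge
go([.42,.10,.162],90); go([.432,.357,.162],95); go([.432,.357,.03],95)
E
```

```text
0.5719203937409123 64.10951972007751
tcp [ 0.4219 -0.1759  0.1658] toolY 124.4 q6 -2.73 -> d [-0.308  0.458  0.005] yaw 0.4
tcp [ 0.4219 -0.1759  0.1658] toolY 124.4 q6 -2.73 -> d [-0.618  0.868  0.003] yaw 0.342
tcp [ 0.4219 -0.1759  0.1658] toolY 124.4 q6 -2.73 -> d [-0.617  0.871  0.267] yaw 0.342
```

Emit:
send_rows --increments '[{"dx": -0.618, "dy": 0.868, "dz": 0, "yaw": 0, "claw": 1}, {"dx": -0.618, "dy": 0.868, "dz": 0, "yaw": 0.1, "claw": 1}, {"dx": -0.618, "dy": 0.868, "dz": 0, "yaw": 0.2, "claw": 1}, {"dx": -0.618, "dy": 0.868, "dz": 0, "yaw": 0.342, "claw": 1}, {"dx": -0.618, "dy": 0.868, "dz": 0, "yaw": 0.342, "claw": 1}, {"dx": -0.618, "dy": 0.868, "dz": 0, "yaw": 0.342, "claw": 1}, {"dx": -0.618, "dy": 0.868, "dz": 0, "yaw": 0.342, "claw": 1}, {"dx": -0.618, "dy": 0.868, "dz": 0, "yaw": 0.342, "claw": 1}, {"dx": -0.618, "dy": 0.868, "dz": 0, "yaw": 0.342, "claw": 1}, {"dx": -0.618, "dy": 0.868, "dz": 0, "yaw": 0.342, "claw": 1}, {"dx": -0.618, "dy": 0.868, "dz": 0, "yaw": 0.342, "claw": 1}, {"dx": -0.618, "dy": 0.868, "dz": 0, "yaw": 0.342, "claw": 1}, {"dx": -0.618, "dy": 0.868, "dz": 0, "yaw": 0.342, "claw": 1}, {"dx": -0.618, "dy": 0.868, "dz": 0, "yaw": 0.342, "claw": 1}]'

```text
time: 44.92
tool_pos: [0.4301, 0.3574, 0.1615]
tool_rot: [0.0, -0.043, 0.999, 0.0]
contact_force: [-0.2, -0.6, -0.6]
gripper_width: 0.572
grasp_force: 64.0
```

```bash
python3 - <<'E'
from h import *
go([.432,.357,.016],94)
E
```

```text
tcp [0.4301 0.3574 0.1615] toolY 94.9 q6 -1.1 -> d [-0.004 -0.001  0.291] yaw 0.011
```

Emit:
send_rows --increments '[{"dx": 0, "dy": 0, "dz": 0.08, "yaw": 0.01, "claw": 1}, {"dx": 0, "dy": 0, "dz": 0.16, "yaw": 0.01, "claw": 1}, {"dx": 0, "dy": 0, "dz": 0.22, "yaw": 0.01, "claw": 1}, {"dx": 0, "dy": 0, "dz": 0.26, "yaw": 0.01, "claw": 1}, {"dx": 0, "dy": 0, "dz": 0.291, "yaw": 0.01, "claw": 1}, {"dx": 0, "dy": 0, "dz": 0.291, "yaw": 0.01, "claw": 1}, {"dx": 0, "dy": 0, "dz": 0.291, "yaw": 0.01, "claw": -0.6}, {"dx": 0, "dy": 0, "dz": 0.291, "yaw": 0.01, "claw": -0.6}, {"dx": 0, "dy": 0, "dz": 0.291, "yaw": 0.01, "claw": -0.6}, {"dx": 0, "dy": 0, "dz": 0.2, "yaw": 0.01, "claw": -0.6}, {"dx": 0, "dy": 0, "dz": 0.1, "yaw": 0.01, "claw": -0.6}, {"dx": 0, "dy": 0, "dz": -0.05, "yaw": 0.01, "claw": 1}, {"dx": 0, "dy": 0, "dz": -0.2, "yaw": 0.01, "claw": 1}, {"dx": 0, "dy": -0.2, "dz": -0.25, "yaw": 0.01, "claw": 1}, {"dx": 0, "dy": -0.2, "dz": -0.25, "yaw": 0.01, "claw": 1}, {"dx": 0, "dy": -0.2, "dz": -0.25, "yaw": 0.01, "claw": 1}]'

```text
time: 46.92
tool_pos: [0.4398, 0.257, 0.2896]
tool_rot: [0.003, -0.034, 0.999, 0.001]
contact_force: [-0.3, 0.5, -0.5]
gripper_width: -0.003
grasp_force: 0.0
```

```bash
python3 - <<'E'
from h import *
s,t=shot("top","t14"); s,a=shot("side","s14")
v=np.vstack([cv2.resize(t[90:360,110:570],(680,400)),np.hstack([cv2.resize(a[90:300,180:460],(266,200)),cv2.resize(a[60:200,320:440],(171,200)),np.zeros((200,243,3),np.uint8)])])
cv2.imwrite("pics/c14.png",v[:,:,::-1])
E
```

```text
(no output)
```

View pics/c14.png

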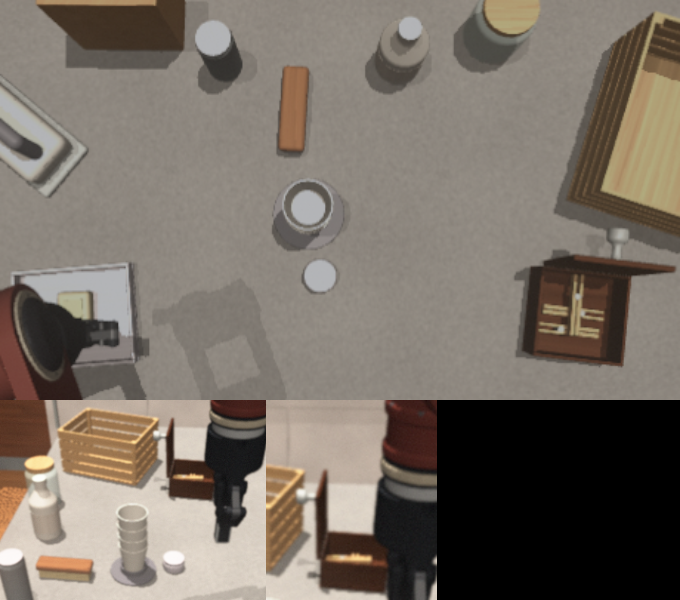

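All cups, pegs and the soap are placed, and no second bar exists. Next is the lid.

```bash
python3 - <<'E'
from h import *
print(onplane("top",[(498,222),(570,246),(612,250)],0))
go([.45,-.1,.29],84.2);go([.574,-.352,.29],84.2)
E
```

```text
[[ 0.6329 -0.3984  0.    ]
 [ 0.5814 -0.5611  0.    ]
 [ 0.5742 -0.6562  0.    ]]
tcp [0.4385 0.2584 0.2865] toolY 94.1 q6 -1.26 -> d [ 0.028 -0.717 -0.008] yaw 0.115
tcp [0.4385 0.2584 0.2865] toolY 94.1 q6 -1.26 -> d [-0.184 -1.237 -0.008] yaw 0.115
```

Emit:
send_rows --increments '[{"dx": 0.028, "dy": -0.717, "dz": -0.01, "yaw": 0.06, "claw": 1}, {"dx": 0.028, "dy": -0.717, "dz": -0.01, "yaw": 0.115, "claw": 1}, {"dx": 0.028, "dy": -0.717, "dz": -0.01, "yaw": 0.115, "claw": 1}, {"dx": 0.028, "dy": -0.717, "dz": -0.01, "yaw": 0.115, "claw": 1}, {"dx": 0.028, "dy": -0.717, "dz": -0.01, "yaw": 0.115, "claw": 1}, {"dx": 0.028, "dy": -0.717, "dz": -0.01, "yaw": 0.115, "claw": 1}, {"dx": -0.087, "dy": -1, "dz": -0.01, "yaw": 0.115, "claw": 1}, {"dx": -0.087, "dy": -1, "dz": -0.01, "yaw": 0.115, "claw": 1}, {"dx": -0.087, "dy": -1, "dz": -0.01, "yaw": 0.115, "claw": 1}, {"dx": -0.087, "dy": -1, "dz": -0.01, "yaw": 0.115, "claw": 1}, {"dx": -0.087, "dy": -1, "dz": -0.01, "yaw": 0.115, "claw": 1}, {"dx": -0.087, "dy": -1, "dz": -0.01, "yaw": 0.115, "claw": 1}]'

```text
time: 48.52
tool_pos: [0.5176, -0.2357, 0.2912]
tool_rot: [-0.0, 0.049, 0.999, 0.0]
contact_force: [-0.8, 0.7, 0.0]
gripper_width: 0.002
grasp_force: 0.0
```

```bash
python3 - <<'E'
from h import *
go([.576,-.352,.29],84.2);go([.576,-.352,.135],84.2)
st,im=shot("wrist","w15")
h=cv2.cvtColor(im,cv2.COLOR_RGB2HSV)
E
```

```text
tcp [ 0.5176 -0.2357  0.2912] toolY 84.3 q6 -2.03 -> d [-0.139 -0.22   0.002] yaw 0.001
tcp [ 0.5176 -0.2357  0.2912] toolY 84.3 q6 -2.03 -> d [-0.139 -0.22   0.312] yaw 0.001
```

View pics/w15.png

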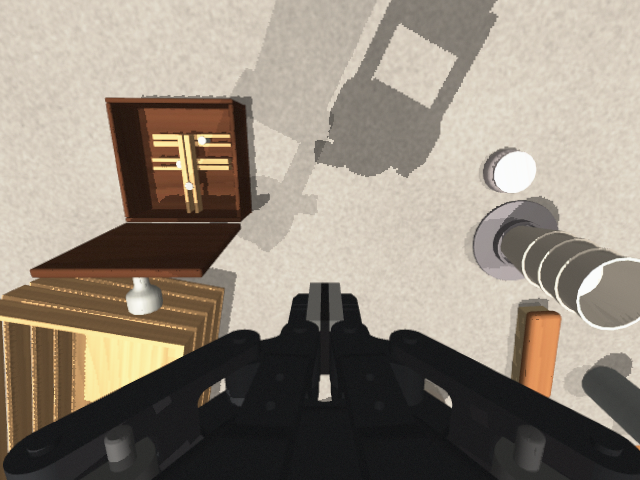

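Emit:
send_rows --increments '[{"dx": -0.137, "dy": -0.196, "dz": 0, "yaw": 0, "claw": 1}, {"dx": -0.137, "dy": -0.196, "dz": 0, "yaw": 0, "claw": 1}, {"dx": -0.137, "dy": -0.196, "dz": 0, "yaw": 0, "claw": 1}, {"dx": -0.137, "dy": -0.196, "dz": 0.1, "yaw": 0, "claw": 1}, {"dx": -0.137, "dy": -0.196, "dz": 0.2, "yaw": 0, "claw": 1}, {"dx": -0.137, "dy": -0.196, "dz": 0.28, "yaw": 0, "claw": 1}, {"dx": -0.137, "dy": -0.196, "dz": 0.312, "yaw": 0, "claw": 1}, {"dx": -0.137, "dy": -0.196, "dz": 0.312, "yaw": 0, "claw": 1}, {"dx": -0.11, "dy": -0.196, "dz": 0.312, "yaw": 0, "claw": 1}, {"dx": -0.08, "dy": -0.196, "dz": 0.312, "yaw": 0, "claw": 1}, {"dx": -0.05, "dy": -0.196, "dz": 0.312, "yaw": 0, "claw": 1}, {"dx": -0.02, "dy": -0.196, "dz": 0.312, "yaw": 0, "claw": 1}, {"dx": 0, "dy": -0.196, "dz": 0.312, "yaw": 0, "claw": 1}]'

```text
time: 50.2
tool_pos: [0.5067, -0.3345, 0.1353]
tool_rot: [0.0, 0.051, 0.999, 0.0]
contact_force: [2.2, 0.3, 0.3]
gripper_width: 0.0
grasp_force: 0.8
```

Emit:
send_rows --increments '[{"dx": 0.03, "dy": 0, "dz": 0, "yaw": 0, "claw": 1}, {"dx": 0.055, "dy": 0, "dz": 0, "yaw": 0, "claw": 1}, {"dx": 0.077, "dy": 0, "dz": 0, "yaw": 0, "claw": 1}, {"dx": 0.095, "dy": 0, "dz": 0.02, "yaw": 0, "claw": 1}, {"dx": 0.11, "dy": 0, "dz": 0.04, "yaw": 0, "claw": 1}, {"dx": 0.122, "dy": 0, "dz": 0.06, "yaw": 0, "claw": 1}, {"dx": 0.122, "dy": 0, "dz": 0.06, "yaw": 0, "claw": 1}]'

```text
time: 51.08
tool_pos: [0.4459, -0.3276, 0.1033]
tool_rot: [-0.001, 0.051, 0.999, 0.001]
contact_force: [0.5, 1.3, -0.1]
gripper_width: -0.0
grasp_force: 0.0
```

```bash
python3 - <<'E'
from h import *
st=manip.state(); print(st["contact_force"])
hx=np.array([.5177,-.3946]); ux=np.array([.9949,-.101])
go([*(hx-.09*ux),.2],84.2); go([*(hx-.092*ux),.111],84.2)
a=shot("side")[1]; cv2.imwrite("pics/c16.png",cv2.resize(a[60:220,320:460],None,fx=3,fy=3)[:,:,::-1])
E
```

```text
[ 0.4534  1.2714 -0.0516]
tcp [ 0.4459 -0.3276  0.1033] toolY 84.2 q6 -2.24 -> d [ 0.024 -0.118 -0.194] yaw 0.0
tcp [ 0.4459 -0.3276  0.1033] toolY 84.2 q6 -2.24 -> d [ 0.028 -0.119 -0.016] yaw 0.0
```

View pics/c16.png

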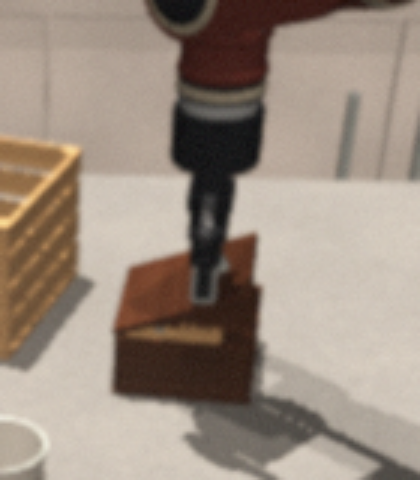

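The lid is down to roughly 0.4 rad. I'll lift, move over the knob and press.

Emit:
send_rows --increments '[{"dx": -0.02, "dy": 0, "dz": -0.1, "yaw": 0, "claw": 1}, {"dx": -0.02, "dy": 0, "dz": -0.2, "yaw": 0, "claw": 1}, {"dx": -0.02, "dy": 0, "dz": -0.2, "yaw": 0, "claw": 1}, {"dx": 0.024, "dy": -0.118, "dz": -0.2, "yaw": 0, "claw": 1}, {"dx": 0.024, "dy": -0.118, "dz": -0.2, "yaw": 0, "claw": 1}, {"dx": 0.024, "dy": -0.118, "dz": -0.17, "yaw": 0, "claw": 1}, {"dx": 0.024, "dy": -0.118, "dz": -0.13, "yaw": 0, "claw": 1}, {"dx": 0.024, "dy": -0.118, "dz": -0.1, "yaw": 0, "claw": 1}, {"dx": 0.026, "dy": -0.118, "dz": -0.07, "yaw": 0, "claw": 1}, {"dx": 0.028, "dy": -0.118, "dz": -0.05, "yaw": 0, "claw": 1}, {"dx": 0.028, "dy": -0.118, "dz": -0.03, "yaw": 0, "claw": 1}, {"dx": 0.028, "dy": -0.118, "dz": -0.018, "yaw": 0, "claw": 1}, {"dx": 0.028, "dy": -0.118, "dz": -0.012, "yaw": 0, "claw": 1}, {"dx": 0.028, "dy": -0.118, "dz": -0.012, "yaw": 0, "claw": 1}]'

```text
time: 52.88
tool_pos: [0.4276, -0.3861, 0.1117]
tool_rot: [0.0, 0.05, 0.999, -0.0]
contact_force: [0.0, -0.3, 0.9]
gripper_width: -0.003
grasp_force: 0.0
```

Emit:
send_rows --increments '[{"dx": 0, "dy": 0, "dz": 0.004, "yaw": 0, "claw": 1}, {"dx": 0, "dy": 0, "dz": 0.007, "yaw": 0, "claw": 1}, {"dx": 0, "dy": 0, "dz": 0.007, "yaw": 0, "claw": 1}]'

```text
time: 53.25
tool_pos: [0.4277, -0.3863, 0.1113]
tool_rot: [0.0, 0.05, 0.999, -0.0]
contact_force: [-5.4, 5.6, 15.6]
gripper_width: -0.001
grasp_force: 7.5
```

Pressed with 15 N at z = 0.111, so the lid is shut. I'll lift clear and check.

Emit:
send_rows --increments '[{"dx": 0, "dy": 0, "dz": -0.05, "yaw": 0, "claw": 1}, {"dx": 0, "dy": 0, "dz": -0.15, "yaw": 0, "claw": 1}, {"dx": 0, "dy": 0, "dz": -0.3, "yaw": 0, "claw": 1}, {"dx": 0, "dy": 0.2, "dz": -0.4, "yaw": 0, "claw": 1}, {"dx": 0, "dy": 0.4, "dz": -0.4, "yaw": 0, "claw": 1}, {"dx": 0, "dy": 0.6, "dz": -0.4, "yaw": 0, "claw": 1}, {"dx": 0, "dy": 0.6, "dz": -0.4, "yaw": 0, "claw": 1}, {"dx": 0, "dy": 0.6, "dz": -0.4, "yaw": 0, "claw": 1}, {"dx": 0, "dy": 0.6, "dz": -0.4, "yaw": 0, "claw": 1}]'

```text
time: 54.38
tool_pos: [0.458, -0.084, 0.3088]
tool_rot: [0.001, 0.047, 0.999, -0.0]
contact_force: [0.5, -0.4, 0.3]
gripper_width: 0.002
grasp_force: 0.0
```

```bash
python3 - <<'E'
from h import *
a=shot("side")[1]; t=shot("top")[1]
v=np.vstack([np.hstack([cv2.resize(a[130:230,320:440],(400,333)),cv2.resize(a[190:310,240:384],(400,333))]),cv2.resize(t[120:360,100:560],(800,260))])
cv2.imwrite("pics/c17.png",v[:,:,::-1])
E
```

```text
(no output)
```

View pics/c17.png

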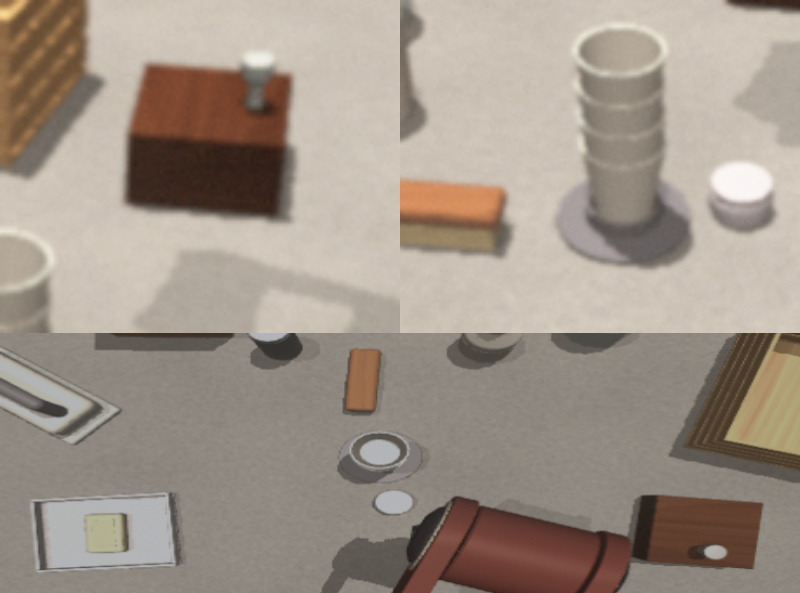

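The lid is flush, the stack straight and the soap in the tray. The tin and brush haven't moved.

```bash
python3 -c "
from plant import manip
print(manip.job_done())"
```

```text
the job is handed in; nothing more can be done
None
```

The job is handed in: three cups are stacked in the base cup, three pegs are in the shut box, the one soap bar is in the tray, and the tin and brush are untouched; no verdict came back from the judge.

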